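# Swap the batch in the enamel curing stage

### The job

Lift the amber cover off the curing stage and stand it on the rubber mat, then move the cured maroon plaque to the middle of the white slab and lay every turquoise plaque face up in a bay of its own, square and centred inside the printed frame so that it stands clear of the stops. When all are in place put the cover back over the stage so that it sits down flat, and only then press the red start plunger down to its stop and let it go; leave the bowl, jar and spatula alone.

Things in the scene. Friction and masses are not known exactly. Their poses are not given: they have to be found in the camera images.
- stage: Fixed grey metal plate 190 x 190 mm, 8 mm thick, on the bench. Dark stops 10 mm high (tops 18 mm above bench) along its edges and as a middle cross make four bays, each 80 mm (stage x) by 88 mm (stage y) between stops, with a black-lined white frame printed round its centre, 74 x 46 mm inside, long side along stage x. Origin: centre of underside; z up.
- bay0 (a point): Centre of bay 0 (stage x -44, y +46 mm) on the plate's upper face, 8 mm above the bench; axes as the stage's.
- bay1 (a point): Centre of bay 1 (stage x -44, y -46 mm) on the plate's upper face, 8 mm above the bench; axes as the stage's.
- bay2 (a point): Centre of bay 2 (stage x +44, y +46 mm) on the plate's upper face, 8 mm above the bench; axes as the stage's.
- bay3 (a point): Centre of bay 3 (stage x +44, y -46 mm) on the plate's upper face, 8 mm above the bench; axes as the stage's.
- cover: Loose see-through amber cover: upside-down square box, 208 mm outside, 198 mm inside, 46 mm high (inside 41), 0.45 kg (varies). At the start it stands over the stage: its walls pass round the plate with about 4 mm to spare on each side and rest on the bench. Any quarter turn fits. Origin: centre of its open rim, 0 mm above the bench when seated.
- cover_handle (a point): Middle of the cover's black handle bar, 75 mm above its rim: bar 90 mm along the cover's x, 14 mm wide (cover y) and 14 mm tall, 22 mm of free space below it.
- raw0: Turquoise enamel plaque with white petals and copper rim, still to be cured (3 or 4 of the four are there), lying face up on the bench: 64 x 36 mm, 12 mm thick, 70 g (mass varies); origin at the centre of its underside, x along its length, z up out of its decorated face.
- raw1: Turquoise enamel plaque with white petals and copper rim, still to be cured (3 or 4 of the four are there), lying face up on the bench: 64 x 36 mm, 12 mm thick, 70 g (mass varies); origin at the centre of its underside, x along its length, z up out of its decorated face.
- raw2: Turquoise enamel plaque with white petals and copper rim, still to be cured (3 or 4 of the four are there), lying face up on the bench: 64 x 36 mm, 12 mm thick, 70 g (mass varies); origin at the centre of its underside, x along its length, z up out of its decorated face.
- raw3: Turquoise enamel plaque with white petals and copper rim, still to be cured (3 or 4 of the four are there), lying face up on the bench: 64 x 36 mm, 12 mm thick, 70 g (mass varies); origin at the centre of its underside, x along its length, z up out of its decorated face.
- cured0: Maroon enamel plaque with gold petals and steel rim, already cured; exactly one of the two is there, in a bay under the cover: 64 x 36 mm, 12 mm thick, 70 g (mass varies); origin at the centre of its underside, x along its length, z up out of its decorated face.
- cured1: Maroon enamel plaque with gold petals and steel rim, already cured; exactly one of the two is there, in a bay under the cover: 64 x 36 mm, 12 mm thick, 70 g (mass varies); origin at the centre of its underside, x along its length, z up out of its decorated face.
- slab: Fixed white ceramic slab for finished work, 80 mm (x) x 90 mm (y), 12 mm high; origin at the centre of its underside.
- mat: Black rubber mat 240 x 240 mm, 1 mm thick, no obstacle (things stand at bench height on it); origin at its centre, on the bench.
- plunger (a joint): Travel of the red start plunger on its round grey base (80 mm across at the foot, 25 mm high): 0 = up, 0.014 m = pressed down to its stop; a spring returns it, about 3.5 N to start it and 8.5 N at the stop.
- plunger_top (a point): Centre of the top face of the red plunger head (44 mm across), 55 mm above the bench when up.
- bowl: White ceramic bowl, 110 mm across, 50 mm high, not part of the job; leave it alone. Origin under its centre.
- jar: Jar with white cap, 56 mm across, 75 mm high, not part of the job; leave it alone. Origin under its centre.
- spatula: Spatula 160 mm long lying on the bench, not part of the job; leave it alone.
There are look-alikes about, which are no part of the job. Leave any purple look-alike of the raw1 alone. What is shaped like the part that bears plunger but green is not meant.

How it is judged:
By the outcome, as a careful person would: the job done as asked, in the order asked, and still so for the second after the job is handed in, with the robot touching nothing.
Of raw0, raw1, raw2, raw3 only 3 to 4 are there at a start; the rules pass over those that are not, and their reading is None.
Of cured0, cured1 only 1 to 1 are there at a start; the rules pass over those that are not, and their reading is None.
At some moment in a run one of cover may be knocked a few centimetres aside while the robot is not near it.
Once in a run the grip may slacken for a moment while it holds something.
It also fails if it takes over 210 s, if anything falls off the work surface, if the arm or the gripper's body presses on something with over 40 N, if the wrist force passes 120 N, or if a joint passes its speed limit or range.

### The arm

A 6-joint arm with a two-finger parallel gripper is mounted at the origin on the work surface. World frame = base frame: x ahead of the robot, y to its left, z up, the work surface at z = 0. Lengths are in m, angles in rad, forces in N, time in s.
With the tool pointing down it reaches from about 0.25 to 0.725 m from the base axis. Payload 4 kg.
Tool frame: the origin (TCP) lies on the centre line of the jaws, within the pads' length; the fingertips stand 22 mm ahead of it and the grasp point (between the pads) lies 3 mm ahead of it (bot.tip_reach is the distance from the TCP to the fingertips, in m); z points along the fingers, y is the line along which they close (so a half turn about z gives the same grasp; the last joint's range is limited). The gripper opens to 85 mm and grips with 20 to 120 N. Pads are 22 mm wide; open, the fingers measure 114 mm over their backs; the gripper's body (76 mm by 85 mm) begins 54 mm behind the grasp point. The pads swing forward as they close: fully open they stand 13 mm farther back than shut.
Start: joints at [1.25, 0.241, 0.005, 1.335, 0, 1.571], TCP at [0.158, 0.474, 0.253] pointing down, gripper open.
Joint ranges: [-2.72, 2.72], [-1.05, 1.87], [-1.09, 1.28], [-1.99, 2.15], [-1.42, 1.44], [-3.14, 3.14]. Speed limits (rad/s): [2.79, 2.79, 3.14, 3.14, 3.14, 3.14].

### API

Orientations are given as a unit quaternion [x, y, z, w].
In Python, from workcell import bot gives the robot as it stands. The module is installed in compiled form; this text tells all that it offers.
- The arm moves only by the tool apply_moves, never from a script. Its argument "commands" is a list of rows, each a list of 4 numbers: the shift along the tool's x, y, z scaled (see below), then the turn about the tool's z scaled (see below). In form: [[tx, ty, tz, roll], ...]. A call has exactly 5 rows; each row shifts and turns the commanded pose from where the row before left it, along the tool's axes as they then stand; what a row does not reach is not made up. The controller multiplies each number of a shift by 20 mm and each number of a turn by 60 degrees. A row lasts 1/12 s, in which the tool goes at most 41.7 mm and 7.16 degrees, less where a joint would pass 70% of its speed; a pose out of reach is approached as far as the arm can. A call with a number of a shift or a turn outside -1 to 1 is refused whole. A call with a gripper value outside its range is refused whole. "claw" is the closure, from 0 (fully open) to 1 (shut), set as the call begins (left out, the last holds). The fingers move at their own pace and stop on an object; the grip force is fixed at half the most. Time passes only in rows, so rows that do not move let the fingers close, or fill a call up. It gives the time, the measured TCP pose, the force, the opening and the grip force at its end, in the units of the state.
- bot.get_obs(): the state, without advancing time (a new reading comes with each control period).
- bot.camera(name): name is "scene" or "side" or "wrist"; returns a dict with "image" (384x512x3 uint8, blue, green, red), "camera_matrix" (3x3 intrinsics, pixels), "R" (3x3) and "t" (3): a world point X has camera coordinates R X + t. Camera axes: x right, y down, z forward; pixel columns grow to the right and rows downward; lengths in m; the calibration is good to about 2 mm. The wrist camera is an equidistant fisheye: a pixel r from the principal point sees the ray r / f radians off the axis. A picture is of the moment at which its call begins. There is no depth.
- bot.job_done(): hands the job in; it is judged then, once.
The state is a dict: "clock": time; "joint_pos": joint angles; "joint_vel": joint speeds; "tau": joint torques, N m; "eef_pos": TCP position; "tool_rot": TCP orientation; "ft_force": force on the tool from outside, world axes, zero at the start; "ft_torque": the same for the moment, N m; "grip_width": finger opening in m; "grasp_force": force on a finger pad.
Only numpy, scipy, OpenCV 4.12 (cv2) and the standard library are available. Lean on these libraries where they do the work, as an engineer would, in place of code of your own. Each camera call takes 0.05 s, during which the arm holds its last target. There are 200 camera calls.

## Working session

There is one attempt and no reset: what is moved stays moved. The work goes in short steps, Python scripts to look and compute and a tool call to move; the robot and the scene stay as the last step left them, time stands still between calls to the robot, and variables do not carry over. Pictures are saved under pics/ and viewed, at most 14 in all, crops included, and the job is handed in when it is done.

Besides the shell and the picture viewer there is one more tool, called as name(argument=value, ...) on one line, values as JSON. apply_moves: Moves the arm, as the interface text tells. Shifts and turns lie within -1 to 1; 1 stands for 20 mm of shift or 60 degrees of turn. Its arguments: {"type":"object","properties":{"commands":{"type":"array","items":{"type":"array","items":{"type":"number","minimum":-1,"maximum":1}}},"claw":{"type":"number"}},"required":["commands"]}

```bash
mkdir -p pics
cat > h.py <<'E'
import numpy as np, cv2
from workcell import bot
from scipy.spatial.transform import Rotation as Ro
def snap(n,f):
    c=bot.camera(n); cv2.imwrite(f'pics/{f}.png',c['image']); np.savez(f'pics/{f}.npz',K=c['camera_matrix'],R=c['R'],t=c['t'],im=c['image']); return c
def ray(f,u,v):
    c=np.load(f'pics/{f}.npz'); K=c['K']; x=(u-K[0,2])/K[0,0]; y=(v-K[1,2])/K[1,1]
    if f.startswith('wrist'):
        r=np.hypot(x,y); s=np.sinc(r/np.pi); d=np.array([x*s,y*s,np.cos(r)])
    else: d=np.array([x,y,1.])
    R=c['R']; return -R.T@c['t'], R.T@d/np.linalg.norm(d)
def atz(f,u,v,z):
    o,d=ray(f,u,v); return o+d*(z-o[2])/d[2]
def proj(f,X):
    c=np.load(f'pics/{f}.npz'); K=c['K']; p=c['R']@np.asarray(X)+c['t']
    if f.startswith('wrist'):
        r=np.hypot(p[0],p[1]); th=np.arctan2(r,p[2]); a=p[:2]/max(r,1e-9)*th
    else: a=p[:2]/p[2]
    return np.array([K[0,0]*a[0]+K[0,2],K[1,1]*a[1]+K[1,2]])
def tri(*obs):
    A=0;b=0
    for f,u,v in obs:
        o,d=ray(f,u,v); P=np.eye(3)-np.outer(d,d); A=A+P; b=b+P@o
    return np.linalg.solve(A,b)
def st():
    o=bot.get_obs(); R=Ro.from_quat(o['tool_rot']).as_matrix()
    print('t',round(o['clock'],2),'p',np.round(o['eef_pos'],4),'yax deg',round(np.degrees(np.arctan2(R[1,1],R[0,1])),2),'w',round(o['grip_width'],4),'gf',round(o['grasp_force'],1),'F',np.round(o['ft_force'],1)); return o,R
def go(x,y,z,yaw=None):
    "shift in tool axes (units of 20mm) to reach target; yaw=dir deg of tool y (mod 180)"
    o,R=st(); d=R.T@(np.array([x,y,z])-o['eef_pos'])/0.02
    a=0
    if yaw is not None:
        cur=np.degrees(np.arctan2(R[1,1],R[0,1])); a=(yaw-cur+90)%180-90; a=a*np.sign(R[2,2])
    print('shift units',np.round(d,2),'turn units',round(a/60,3),'j6',round(o['joint_pos'][5],2))
E
python3 - <<'E'
from h import *
a=snap('scene','scene0');b=snap('side','side0');c=snap('wrist','wrist0')
o,R=st();print(R.round(3))
im=np.hstack([a['image'],b['image']]);cv2.imwrite('pics/s2.png',a['image'])
for n in('scene0','side0'): cv2.imwrite(f'pics/{n}b.png',cv2.resize(cv2.imread(f'pics/{n}.png'),(800,600),interpolation=cv2.INTER_CUBIC))
for f in('scene0','side0','wrist0'):
    q=np.load(f'pics/{f}.npz');print(f,(-q['R'].T@q['t']).round(3),q['R'][2].round(2),q['K'][0,0])
E
```

```text
t 0.15 p [0.1575 0.4741 0.2526] yax deg 71.62 w 0.0853 gf 0.0 F [-0.5  0.4 -0.2]
[[-0.949  0.315 -0.   ]
 [ 0.315  0.949 -0.002]
 [-0.    -0.002 -1.   ]]
scene0 [ 0.978 -0.599  0.896] [-0.38  0.54 -0.75] 372.91237645778926
side0 [ 0.015 -0.518  0.657] [ 0.58  0.53 -0.62] 357.37129575259297
wrist0 [0.082 0.499 0.374] [ 0.29 -0.1  -0.95] 297.3186396354542
```

View pics/scene0b.png

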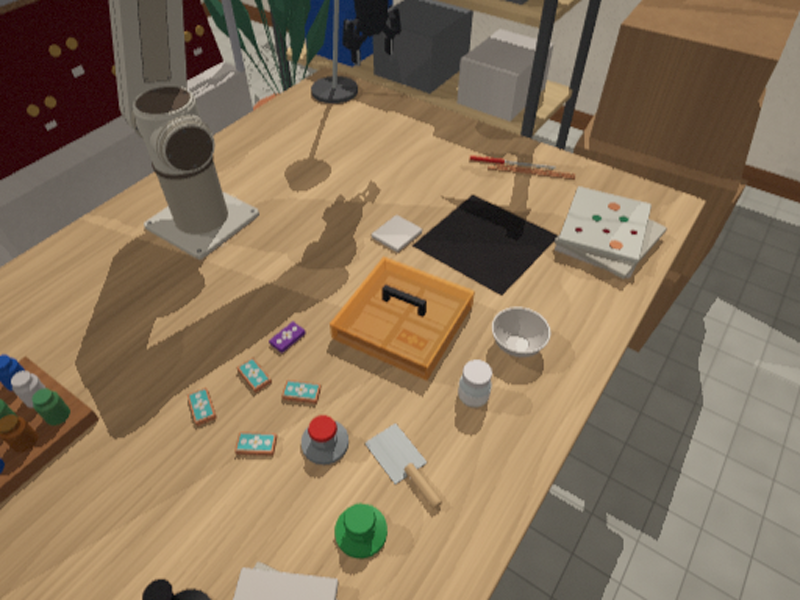

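View pics/side0b.png

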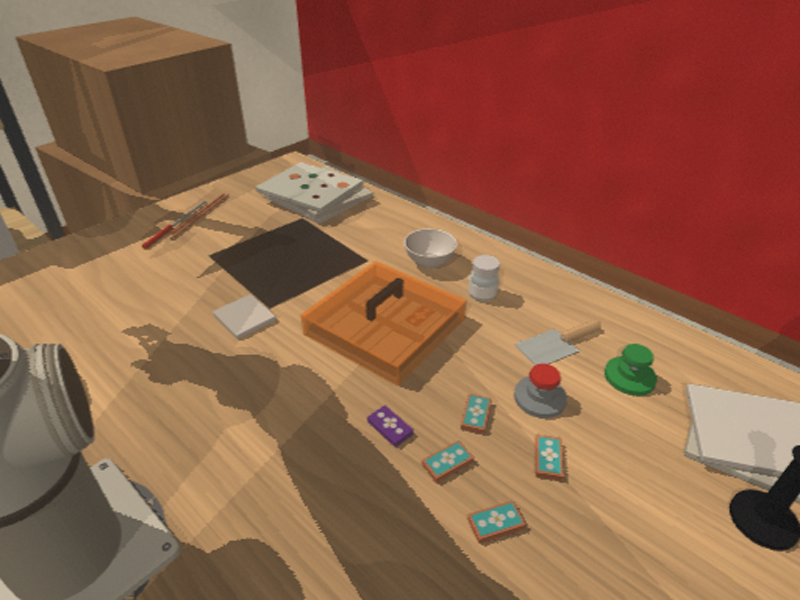

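The scene view shows four turquoise plaques (at about (202,406), (253,375), (301,391) and (257,443)), a purple look-alike at (287,336), the cover at (403,315), the mat at (487,243), the slab at (397,233) and the red plunger at (323,430). The side view shows the same items, with the cover at (385,320). Next I'll enlarge the cover, slab and mat.

Run:
```python
from h import *
a=cv2.imread('pics/scene0.png')[120:250,205:365]; b=cv2.imread('pics/side0.png')[135:250,130:305]
A=cv2.resize(a,None,fx=2.5*0.98,fy=2.5*.98,interpolation=3)
A=cv2.resize(a,(400,325),interpolation=3);B=cv2.resize(b,(400,263),interpolation=3)
cv2.imwrite('pics/c1.png',cv2.resize(a,(738,600),interpolation=3));cv2.imwrite('pics/c2.png',cv2.resize(b,(800,526),interpolation=3))
def seg(f):
    hsv=cv2.cvtColor(cv2.imread(f'pics/{f}.png'),cv2.COLOR_BGR2HSV)
    m=cv2.inRange(hsv,(80,70,60),(100,255,255)); m=cv2.morphologyEx(m,3,np.ones((5,5)))
    out=[]
    for c in cv2.findContours(m,0,1)[0]:
        if cv2.contourArea(c)>60:
            M=cv2.minAreaRect(c); out.append(M)
    return out
for f in('scene0','side0'):
    for M in seg(f):
        print(f,np.round(M[0],1),np.round(M[1],1),round(M[2]),atz(f,*M[0],.012).round(3))
```

```text
scene0 [163.1 282.3] [21.6  9.1] 5 [ 0.512 -0.35   0.012]
scene0 [128.1 258.5] [16.2 10.6] 73 [ 0.382 -0.352  0.012]
scene0 [192.1 249.1] [19.8  7.9] 7 [ 0.506 -0.229  0.012]
scene0 [162.  238.3] [15.8  9.7] 51 [ 0.411 -0.251  0.012]
side0 [317.6 331.8] [13.8 28.7] 73 [ 0.381 -0.353  0.012]
side0 [286.1 293.2] [11.7 24.6] 60 [ 0.409 -0.252  0.012]
side0 [351. 291.] [22. 12.] 90 [ 0.51  -0.352  0.012]
side0 [304.3 262.6] [11.5 17.8] 13 [ 0.505 -0.23   0.012]
```

View pics/c1.png

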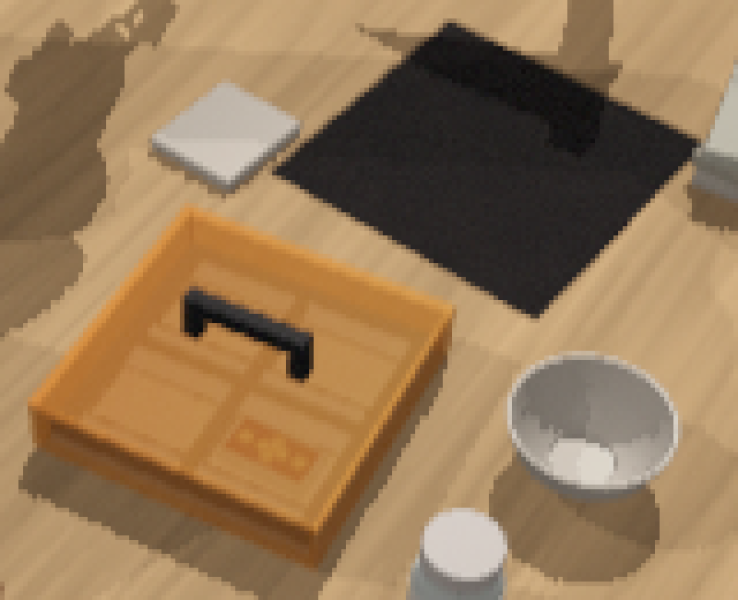

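View pics/c2.png

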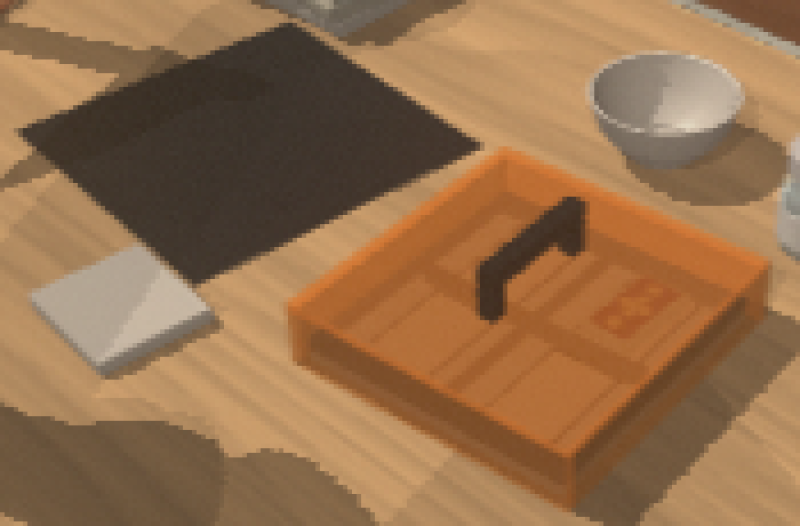

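The crops show the cover's top corners, the handle, the slab top and the mat corners clearly. The maroon plaque is in the bay at c1 (275,448) / c2 (638,305).

Run:
```python
from h import *
f1=lambda p:('scene0',p[0]/4.6125+205-.39,p[1]/4.6125+120-.39)
f2=lambda p:('side0',p[0]/4.571+130-.39,p[1]/4.571+135-.39)
# order: matched by world position
c1=dict(cb=(193,208),cr=(455,312),cf=(318,530),cl=(33,407),s0=(225,82),s1=(300,130),s2=(228,183),s3=(151,143),m0=(450,22),m1=(700,147),m2=(537,317),m3=(275,172),h0=(188,294),h1=(308,343),mar=(275,448))
c2=dict(cb=(290,308),cr=(505,148),cf=(770,268),cl=(572,457),s0=(32,297),s1=(142,247),s2=(216,312),s3=(107,366),m0=(18,130),m1=(293,22),m2=(480,147),m3=(195,285),h0=(484,270),h1=(578,205),mar=(638,305))
P={}
for k in c1:
    P[k]=tri(f1(c1[k]),f2(c2[k])); z={'c':.046,'s':.012,'m':.0 if k!='mar' else .02,'h':.082}[k[0]]
    print(k,P[k].round(3),atz(*f1(c1[k]),z)[:2].round(3),atz(*f2(c2[k]),z)[:2].round(3))
for g in 'csm':
    ks=[k for k in P if k[0]==g and k!='mar']; print(g,np.mean([P[k] for k in ks],0).round(4),[round(np.degrees(np.arctan2(*(P[ks[(i+1)%4]]-P[ks[i]])[1::-1])),1) for i in range(4)],[round(np.linalg.norm(P[ks[(i+1)%4]]-P[ks[i]]),3) for i in range(4)])
d=P['h1']-P['h0'];print('handle',(P['h0']+P['h1'])/2,np.degrees(np.arctan2(d[1],d[0])))
```

```text
cb [0.452 0.107 0.039] [0.455 0.104] [0.446 0.098]
cr [0.655 0.127 0.041] [0.657 0.123] [0.65  0.123]
cf [ 0.676 -0.077  0.039] [ 0.678 -0.079] [ 0.668 -0.084]
cl [ 0.474 -0.1    0.039] [ 0.477 -0.102] [ 0.468 -0.105]
s0 [0.37  0.264 0.008] [0.372 0.262] [0.368 0.256]
s1 [0.448 0.255 0.006] [0.452 0.248] [0.444 0.249]
s2 [0.439 0.169 0.009] [0.44  0.168] [0.436 0.162]
s3 [0.364 0.174 0.008] [0.367 0.171] [0.362 0.169]
m0 [ 0.473  0.443 -0.   ] [0.473 0.443] [0.473 0.443]
m1 [0.709 0.419 0.001] [0.709 0.419] [0.71 0.42]
m2 [ 0.69   0.189 -0.002] [0.69 0.19] [0.687 0.185]
m3 [ 0.454  0.211 -0.003] [0.455 0.209] [0.452 0.206]
h0 [0.519 0.01  0.079] [0.521 0.007] [0.517 0.008]
h1 [0.606 0.018 0.077] [0.608 0.016] [0.6   0.011]
mar [ 0.612 -0.027  0.02 ] [ 0.612 -0.024] [ 0.611 -0.029]
c [0.5643 0.0146 0.0396] [np.float64(5.6), np.float64(-84.1), np.float64(-173.6), np.float64(96.1)] [np.float64(0.205), np.float64(0.205), np.float64(0.204), np.float64(0.208)]
s [0.4054 0.2153 0.0077] [np.float64(-6.4), np.float64(-95.7), np.float64(175.9), np.float64(86.2)] [np.float64(0.078), np.float64(0.087), np.float64(0.075), np.float64(0.09)]
m [ 0.5814  0.3155 -0.0011] [np.float64(-5.9), np.float64(-94.8), np.float64(174.9), np.float64(85.3)] [np.float64(0.237), np.float64(0.23), np.float64(0.236), np.float64(0.233)]
handle [0.56277782 0.01407749 0.07788893] 5.585566511288938
```

```bash
cat >> h.py <<'E'
def plan(*wps):
    o,R=st(); p=o['eef_pos'].copy(); yaw=np.degrees(np.arctan2(R[1,1],R[0,1])); 
    for x,y,z,yw in wps:
        c,s=np.cos(np.radians(yaw)),np.sin(np.radians(yaw)); Y=np.array([c,s,0]);Z=np.array([0,0,-1.]);X=np.cross(Y,Z)
        d=(np.array([x,y,z])-p); u=np.array([X@d,Y@d,Z@d])/.02; n=max(1,int(np.ceil(abs(u).max())))
        print((x,y,z),'total',u.round(2),' n',n,(u/n).round(3),end=' ')
        if yw is not None:
            a=(yw-yaw+90)%180-90; k=int(np.ceil(abs(a)/7)); yaw+=a
            if k: print(' turn',round(-a/60,3),'n',k,round(-a/60/k,4),end='')
        print(); p=np.array([x,y,z])
E
python3 - <<'E'
from h import *
plan((.564,.013,.2,96),(.564,.013,.079,None))
E
```

```text
t 0.15 p [0.1575 0.4741 0.2526] yax deg 71.62 w 0.0853 gf 0.0 F [-0.5  0.4 -0.2]
(0.564, 0.013, 0.2) total [-26.56 -15.47   2.63]  n 27 [-0.984 -0.573  0.097]  turn -0.406 n 4 -0.1016
(0.564, 0.013, 0.079) total [0.   0.   6.05]  n 7 [0.    0.    0.864]
```

apply_moves(commands=[[-0.885, -0.516, 0.088, 0], [-0.885, -0.516, 0.088, 0], [-0.885, -0.516, 0.088, 0], [-0.885, -0.516, 0.088, 0], [-0.885, -0.516, 0.088, 0]], claw=0)

```text
clock: 0.57
eef_pos: [0.2257, 0.3967, 0.2441]
tool_rot: [0.16, 0.987, -0.0, -0.0]
ft_force: [-0.7, -0.4, 0.6]
grip_width: 0.0852
grasp_force: 0.0
```

apply_moves(commands=[[-0.885, -0.516, 0.088, 0], [-0.885, -0.516, 0.088, 0], [-0.885, -0.516, 0.088, 0], [-0.885, -0.516, 0.088, 0], [-0.885, -0.516, 0.088, 0]])

```text
clock: 0.98
eef_pos: [0.2935, 0.3198, 0.2354]
tool_rot: [0.16, 0.987, -0.0, -0.0]
ft_force: [-0.1, 0.6, 0.2]
grip_width: 0.0854
grasp_force: 0.0
```

apply_moves(commands=[[-0.885, -0.516, 0.088, 0], [-0.885, -0.516, 0.088, 0], [-0.885, -0.516, 0.088, 0], [-0.885, -0.516, 0.088, 0], [-0.885, -0.516, 0.088, 0]])

```text
clock: 1.4
eef_pos: [0.3612, 0.2429, 0.2266]
tool_rot: [0.16, 0.987, -0.0, -0.0]
ft_force: [-0.0, 1.2, 0.4]
grip_width: 0.0854
grasp_force: 0.0
```

apply_moves(commands=[[-0.885, -0.516, 0.088, 0], [-0.885, -0.516, 0.088, 0], [-0.885, -0.516, 0.088, 0], [-0.885, -0.516, 0.088, 0], [-0.885, -0.516, 0.088, 0]])

```text
clock: 1.82
eef_pos: [0.4289, 0.166, 0.2178]
tool_rot: [0.16, 0.987, -0.0, -0.0]
ft_force: [-0.3, -0.8, 0.3]
grip_width: 0.0854
grasp_force: 0.0
```

apply_moves(commands=[[-0.885, -0.516, 0.088, 0], [-0.885, -0.516, 0.088, 0], [-0.885, -0.516, 0.088, 0], [-0.885, -0.516, 0.088, 0], [-0.885, -0.516, 0.088, 0]])

```text
clock: 2.23
eef_pos: [0.4966, 0.0892, 0.2089]
tool_rot: [0.16, 0.987, -0.0, -0.0]
ft_force: [0.2, 0.6, 0.4]
grip_width: 0.0852
grasp_force: 0.0
```

apply_moves(commands=[[-0.885, -0.516, 0.088, 0], [-0.885, -0.516, 0.088, 0], [-0.885, -0.516, 0.088, 0], [-0.885, -0.516, 0.088, 0], [-0.885, -0.516, 0.088, 0]])

```text
clock: 2.65
eef_pos: [0.5643, 0.0124, 0.1999]
tool_rot: [0.16, 0.987, -0.0, -0.0]
ft_force: [0.2, 0.5, 0.1]
grip_width: 0.0855
grasp_force: 0.0
```

apply_moves(commands=[[0, 0, 0, -0.081], [0, 0, 0, -0.081], [0, 0, 0, -0.081], [0, 0, 0, -0.081], [0, 0, 0, -0.082]])

```text
clock: 3.07
eef_pos: [0.5637, 0.0131, 0.1999]
tool_rot: [-0.054, 0.999, 0.0, -0.001]
ft_force: [-0.5, 0.4, 0.6]
grip_width: 0.0848
grasp_force: 0.0
```

Run:
```python
from h import *
plan((.564,.013,.079,96)); snap('wrist','wrist1')
```

```text
t 3.07 p [0.5637 0.0131 0.1999] yax deg 96.2 w 0.0848 gf 0.0 F [-0.5  0.4  0.6]
(0.564, 0.013, 0.079) total [-0.02 -0.01  6.05]  n 7 [-0.002 -0.001  0.864]  turn 0.003 n 1 0.0034
```

View pics/wrist1.png

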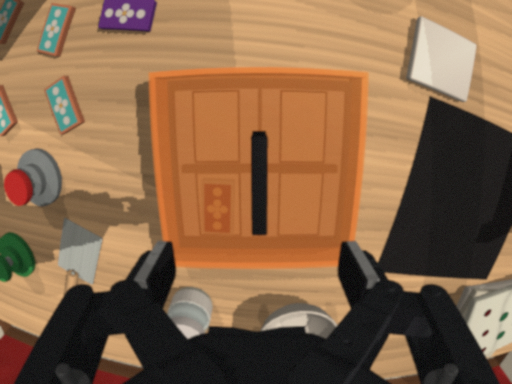

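The wrist view shows the handle vertical between pixels (259,131) and (259,235), so the yaw matches. The maroon plaque is at (217,208), in the bay nearest the bench front and right. I'll check the handle centre, descend, grip and lift.

Run:
```python
from h import *
for p in((259,132),(259,234),(259,183)): print(atz('wrist1',*p,.082).round(4))
for p in((152,74),(367,75),(352,265),(172,268)): print(atz('wrist1',*p,.046).round(4))
```

```text
[0.5143 0.0097 0.082 ]
[0.6047 0.0199 0.082 ]
[0.5571 0.0145 0.082 ]
[ 0.4719 -0.096   0.046 ]
[0.4501 0.106  0.046 ]
[0.6528 0.1319 0.046 ]
[ 0.6783 -0.0703  0.046 ]
```

apply_moves(commands=[[0, 0, 0.86, 0], [0, 0, 0.86, 0], [0, 0, 0.86, 0], [0, 0, 0.86, 0], [0, 0, 0.86, 0]])

```text
clock: 3.53
eef_pos: [0.5637, 0.0133, 0.1135]
tool_rot: [-0.051, 0.999, 0.0, -0.0]
ft_force: [-0.4, -0.9, -0.1]
grip_width: 0.0852
grasp_force: 0.0
```

apply_moves(commands=[[0, 0, 0.86, 0], [0, 0, 0.86, 0], [0, 0, 0, 0], [0, 0, 0, 0], [0, 0, 0, 0]])

```text
clock: 3.95
eef_pos: [0.5645, 0.0133, 0.0808]
tool_rot: [-0.052, 0.999, -0.0, 0.0]
ft_force: [-0.5, 0.3, 0.9]
grip_width: 0.0853
grasp_force: 0.0
```

apply_moves(commands=[[0, 0, 0, 0], [0, 0, 0, 0], [0, 0, 0, 0], [0, 0, 0, 0], [0, 0, 0, 0]], claw=1)

```text
clock: 4.37
eef_pos: [0.5642, 0.0133, 0.0806]
tool_rot: [-0.052, 0.999, -0.0, 0.0]
ft_force: [0.4, -1.1, 0.7]
grip_width: 0.0256
grasp_force: 0.0
```

apply_moves(commands=[[0, 0, 0, 0], [0, 0, 0, 0], [0, 0, 0, 0], [0, 0, 0, 0], [0, 0, 0, 0]])

```text
clock: 4.78
eef_pos: [0.5642, 0.0138, 0.0807]
tool_rot: [-0.052, 0.999, 0.001, 0.0]
ft_force: [-1.3, 3.3, 5.2]
grip_width: 0.013
grasp_force: 59.9
```

apply_moves(commands=[[0, 0, -0.3, 0], [0, 0, -0.6, 0], [0, 0, -0.7, 0], [0, 0, -0.7, 0], [0, 0, -0.7, 0]])

```text
clock: 5.2
eef_pos: [0.5624, 0.0125, 0.1387]
tool_rot: [-0.052, 0.999, -0.001, -0.002]
ft_force: [1.0, -0.7, -6.3]
grip_width: 0.013
grasp_force: 58.7
```

apply_moves(commands=[[0, 0, -0.7, 0], [0, 0, -0.7, 0], [0, 0, -0.6, 0], [0, 0, -0.3, 0], [0, 0, 0, 0]])

```text
clock: 5.62
eef_pos: [0.5641, 0.0127, 0.1865]
tool_rot: [-0.052, 0.999, -0.0, 0.0]
ft_force: [-0.0, -0.3, -5.9]
grip_width: 0.0126
grasp_force: 58.9
```

Run:
```python
from h import *
plan((.581,.315,.187,84.6),(.581,.315,.082,None)); snap('wrist','wrist2')
```

```text
t 5.62 p [0.5641 0.0127 0.1865] yax deg 95.95 w 0.0126 gf 58.9 F [-0.  -0.3 -5.9]
(0.581, 0.315, 0.187) total [-2.41 14.94 -0.03]  n 15 [-0.16   0.996 -0.002]  turn 0.189 n 2 0.0946
(0.581, 0.315, 0.082) total [0.   0.   5.25]  n 6 [0.    0.    0.875]
```

View pics/wrist2.png

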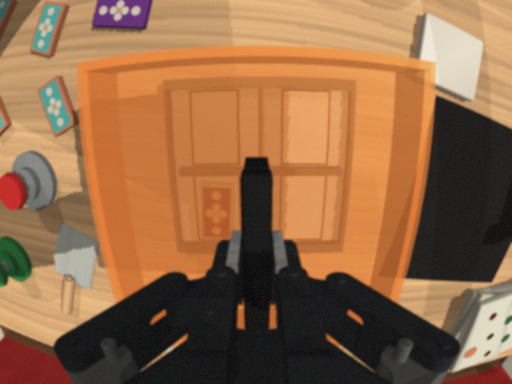

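The cover is held level in the grip, with its top edge running from (80,62) to (435,62). I'll carry it to the mat.

apply_moves(commands=[[-0.06, 0.35, 0, 0], [-0.12, 0.75, 0, 0], [-0.12, 0.75, 0, 0], [-0.12, 0.75, 0, 0], [-0.12, 0.75, 0, 0]])

```text
clock: 6.08
eef_pos: [0.5667, 0.0819, 0.1844]
tool_rot: [-0.052, 0.999, -0.0, -0.002]
ft_force: [0.9, 0.3, -7.0]
grip_width: 0.0126
grasp_force: 58.8
```

apply_moves(commands=[[-0.12, 0.75, 0, 0], [-0.12, 0.75, 0, 0], [-0.12, 0.75, 0, 0], [-0.12, 0.75, 0, 0], [-0.12, 0.75, 0, 0]])

```text
clock: 6.5
eef_pos: [0.5711, 0.158, 0.1848]
tool_rot: [-0.052, 0.999, -0.0, -0.001]
ft_force: [1.2, -1.0, -6.1]
grip_width: 0.0129
grasp_force: 58.8
```

apply_moves(commands=[[-0.12, 0.75, 0, 0], [-0.12, 0.75, 0, 0], [-0.12, 0.75, 0, 0], [-0.12, 0.75, 0, 0], [-0.12, 0.75, 0, 0]])

```text
clock: 6.92
eef_pos: [0.576, 0.2342, 0.1861]
tool_rot: [-0.052, 0.999, 0.0, 0.0]
ft_force: [0.6, -0.0, -6.5]
grip_width: 0.0127
grasp_force: 58.8
```

apply_moves(commands=[[-0.12, 0.75, 0, 0], [-0.12, 0.75, 0, 0], [-0.12, 0.75, 0, 0], [-0.12, 0.75, 0, 0], [-0.07, 0.34, 0, 0]])

```text
clock: 7.33
eef_pos: [0.5798, 0.3031, 0.186]
tool_rot: [-0.053, 0.999, 0.001, 0.0]
ft_force: [0.4, 0.4, -6.8]
grip_width: 0.0132
grasp_force: 58.9
```

apply_moves(commands=[[0, 0, 0, 0.038], [0, 0, 0, 0.038], [0, 0, 0, 0.038], [0, 0, 0, 0.038], [0, 0, 0, 0.037]])

```text
clock: 7.75
eef_pos: [0.58, 0.3003, 0.186]
tool_rot: [0.048, 0.999, -0.0, -0.0]
ft_force: [-0.2, -0.0, -5.9]
grip_width: 0.0128
grasp_force: 58.9
```

apply_moves(commands=[[0, 0, 0.5, 0], [0, 0, 0.7, 0], [0, 0, 0.7, 0], [0, 0, 0.7, 0], [0, 0, 0.7, 0]])

```text
clock: 8.17
eef_pos: [0.5797, 0.3001, 0.1186]
tool_rot: [0.046, 0.999, -0.0, -0.0]
ft_force: [-1.0, -0.1, -5.9]
grip_width: 0.013
grasp_force: 58.9
```

apply_moves(commands=[[0, 0, 0.6, 0], [0, 0, 0.5, 0], [0, 0, 0.3, 0], [0, 0, 0.1, 0], [0, 0, 0, 0]])

```text
clock: 8.58
eef_pos: [0.5797, 0.3001, 0.0894]
tool_rot: [0.047, 0.999, -0.0, -0.0]
ft_force: [0.0, 1.6, -5.3]
grip_width: 0.0126
grasp_force: 58.8
```

apply_moves(commands=[[0, 0.4, 0, 0], [0, 0.35, 0, 0], [0, 0, 0.2, 0], [0, 0, 0.15, 0], [0, 0, 0.05, 0]])

```text
clock: 9.0
eef_pos: [0.5809, 0.3153, 0.0815]
tool_rot: [0.046, 0.999, -0.0, -0.0]
ft_force: [-0.4, -0.9, -6.5]
grip_width: 0.013
grasp_force: 58.9
```

apply_moves(commands=[[0, 0, 0.04, 0], [0, 0, 0, 0], [0, 0, 0, 0], [0, 0, 0, 0], [0, 0, 0, 0]])

```text
clock: 9.42
eef_pos: [0.5815, 0.3151, 0.0815]
tool_rot: [0.047, 0.999, 0.0, 0.0]
ft_force: [0.4, -0.0, -6.2]
grip_width: 0.0128
grasp_force: 64.3
```

apply_moves(commands=[[0, 0, 0.06, 0], [0, 0, 0, 0], [0, 0, 0, 0], [0, 0, 0, 0], [0, 0, 0, 0]])

```text
clock: 9.83
eef_pos: [0.5816, 0.3152, 0.0808]
tool_rot: [0.047, 0.999, 0.0, 0.0]
ft_force: [-1.1, -0.5, -1.2]
grip_width: 0.0128
grasp_force: 65.1
```

apply_moves(commands=[[0, 0, 0, 0], [0, 0, 0, 0], [0, 0, 0, 0], [0, 0, 0, 0], [0, 0, 0, 0]], claw=0)

```text
clock: 10.25
eef_pos: [0.5816, 0.3154, 0.0804]
tool_rot: [0.047, 0.999, 0.0, 0.0]
ft_force: [-0.6, 0.2, -0.2]
grip_width: 0.0725
grasp_force: 0.0
```

apply_moves(commands=[[0, 0, 0, 0], [0, 0, 0, 0], [0, 0, -0.7, 0], [0, 0, -1, 0], [0, 0, -1, 0]])

```text
clock: 10.67
eef_pos: [0.5807, 0.3149, 0.1337]
tool_rot: [0.047, 0.999, -0.001, -0.001]
ft_force: [0.6, 0.0, 0.1]
grip_width: 0.0854
grasp_force: 0.0
```

apply_moves(commands=[[0, 0, -1, 0], [0, 0, -1, 0], [0, 0, -1, 0], [0, 0, -1, 0], [0, 0, 0, 0]])

```text
clock: 11.08
eef_pos: [0.5833, 0.3163, 0.2194]
tool_rot: [0.047, 0.999, 0.002, 0.004]
ft_force: [-0.1, 0.6, 0.9]
grip_width: 0.0851
grasp_force: 0.0
```

Run:
```python
from h import *
plan((.54,.03,.25,96));
```

```text
t 11.08 p [0.5833 0.3163 0.2194] yax deg 84.64 w 0.0851 gf 0.0 F [-0.1  0.6  0.9]
(0.54, 0.03, 0.25) total [  0.82 -14.45  -1.53]  n 15 [ 0.055 -0.963 -0.102]  turn -0.189 n 2 -0.0947
```

apply_moves(commands=[[0.055, -0.963, -0.1, 0], [0.055, -0.963, -0.1, 0], [0.055, -0.963, -0.1, 0], [0.055, -0.963, -0.1, 0], [0.055, -0.963, -0.1, 0]])

```text
clock: 11.5
eef_pos: [0.5663, 0.219, 0.2232]
tool_rot: [0.047, 0.999, -0.0, -0.001]
ft_force: [0.3, 0.4, -0.1]
grip_width: 0.0853
grasp_force: 0.0
```

apply_moves(commands=[[0.055, -0.963, -0.1, 0], [0.055, -0.963, -0.1, 0], [0.055, -0.963, -0.1, 0], [0.055, -0.963, -0.1, 0], [0.055, -0.963, -0.1, 0]])

```text
clock: 11.92
eef_pos: [0.5518, 0.1235, 0.2333]
tool_rot: [0.047, 0.999, -0.0, -0.001]
ft_force: [0.2, -0.6, -0.2]
grip_width: 0.0856
grasp_force: 0.0
```

apply_moves(commands=[[0.055, -0.963, -0.1, 0], [0.055, -0.963, -0.1, 0], [0.055, -0.963, -0.1, 0], [0.055, -0.963, -0.1, 0], [0.055, -0.963, -0.1, 0]])

```text
clock: 12.33
eef_pos: [0.5374, 0.0282, 0.2434]
tool_rot: [0.047, 0.999, -0.0, -0.0]
ft_force: [1.1, 0.2, 0.2]
grip_width: 0.0855
grasp_force: 0.0
```

apply_moves(commands=[[0, 0, 0, -0.0946], [0, 0, 0, -0.0946], [0, 0, 0, 0], [0, 0, 0, 0], [0, 0, 0, 0]])

```text
clock: 12.75
eef_pos: [0.5377, 0.0293, 0.2436]
tool_rot: [-0.051, 0.999, -0.0, -0.0]
ft_force: [0.1, 0.2, -0.5]
grip_width: 0.0859
grasp_force: 0.0
```

Run:
```python
from h import *
st(); c=snap('wrist','wrist3'); cv2.imwrite('pics/w3b.png',cv2.resize(c['image'],(800,600),interpolation=3))
s=snap('scene','scene3'); cv2.imwrite('pics/s3b.png',cv2.resize(s['image'][80:270,110:365],(800,596),interpolation=3))
```

```text
t 12.75 p [0.5377 0.0293 0.2436] yax deg 95.89 w 0.0859 gf 0.0 F [ 0.1  0.2 -0.5]
```

View pics/w3b.png

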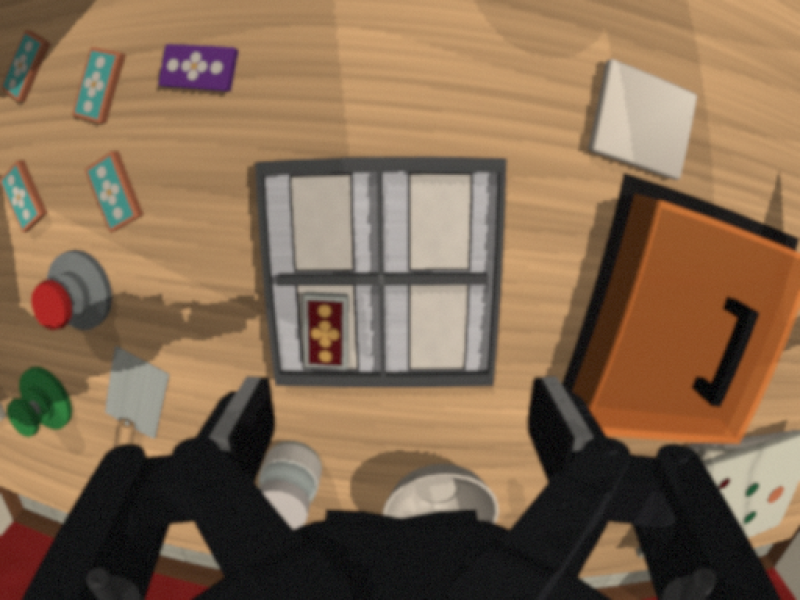

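The wrist view shows the stage bare, with outer corners at (257,163), (506,158), (493,385) and (277,386) in the enlarged picture. The maroon plaque is in the lower-left bay at (325,330), the slab is at (643,120) and the cover stands on the mat. I'll look at the fixed camera crop for a second view.

View pics/s3b.png

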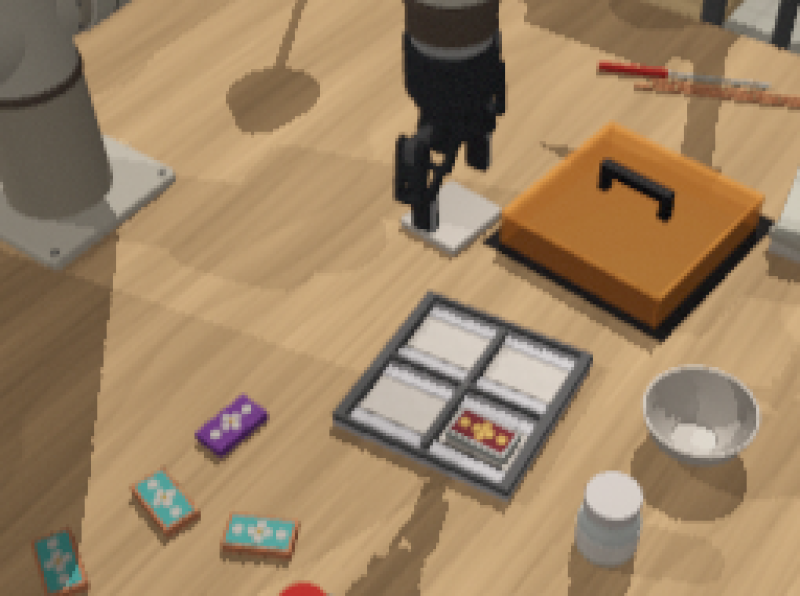

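The scene crop shows the stage-top corners at (432,292), (592,355), (507,490) and (333,415), with the maroon plaque at (484,432). I'll fit the poses.

Run:
```python
from h import *
from scipy.optimize import least_squares
W=lambda p:('wrist3',p[0]*.64-.18,p[1]*.64-.18)
S=lambda p:('scene3',p[0]/3.137+110-.34,p[1]/3.137+80-.34)
f1=lambda p:('scene0',p[0]/4.6125+205-.39,p[1]/4.6125+120-.39)
f2=lambda p:('side0',p[0]/4.571+130-.39,p[1]/4.571+135-.39)
def fit(obs,hx,hy,z,x0,name):
    L=[(-hx,-hy),(-hx,hy),(hx,hy),(hx,-hy)]
    for sub in ([o] for o in obs): pass
    def run(os):
        def r(q):
            c,s=np.cos(q[2]),np.sin(q[2]); e=[]
            for os_ in os:
                for (a,b),p in zip(L,os_): e+=list((proj(p[0],(q[0]+c*a-s*b,q[1]+s*a+c*b,z))-p[1:]))
            return np.array(e)
        q=least_squares(r,x0); return np.round([*q.x[:2]*1000,np.degrees(q.x[2])],1),round(np.sqrt(np.mean(q.fun**2)),2)
    for o in obs: print(name,o[0][0],*run([o]))
    print(name,'all',*run(obs))
st=[[W(p) for p in[(257,163),(506,158),(493,385),(277,386)]],[S(p) for p in[(333,415),(432,292),(592,355),(507,490)]]]
fit(st,.095,.095,.018,[.564,.014,.1],'stage')
sl=[[W(p) for p in[(592,150)]*0+[(592,150),(612,60),(697,95),(680,178)]]]
# slab corners order (-x,-y),(-x,y),(x,y),(x,-y)
sl=[[f1(p) for p in[(151,143),(225,82),(300,130),(228,183)]],[f2(p) for p in[(107,366),(32,297),(142,247),(216,312)]],[W(p) for p in[(612,60),(697,95),(680,178),(592,150)]]]
fit(sl,.04,.045,.012,[.405,.215,-.08],'slab')
print('maroon',tri(W((325,331)),S((484,432))).round(4),atz(*W((325,331)),.02).round(4),atz(*S((484,432)),.02).round(4))
print('handle',atz(*S((606,165)),.082).round(4),atz(*S((667,194)),.082).round(4))
for f in('scene0','side0','wrist3'):
    im=cv2.imread(f'pics/{f}.png'); b=cv2.resize(im,None,fx=4,fy=4,interpolation=3); hsv=cv2.cvtColor(b,cv2.COLOR_BGR2HSV)
    m=cv2.inRange(hsv,(80,60,50),(100,255,255)); m=cv2.morphologyEx(m,3,cv2.getStructuringElement(2,(23,23)))
    for c in cv2.findContours(m,0,1)[0]:
        if cv2.contourArea(c)<900: continue
        w=np.array([atz(f,(u+.5)/4-.5,(v+.5)/4-.5,.012)[:2] for u,v in c[:,0]])*1000
        M=cv2.minAreaRect(w.astype(np.float32)); P=cv2.boxPoints(M); e=[P[1]-P[0],P[2]-P[1]]; l=max(e,key=np.linalg.norm)
        if abs(M[0][0])<800: print(f,np.round(M[0],1),np.round(sorted(M[1]),1),'yaw',round(np.degrees(np.arctan2(l[1],l[0]))%180,1))
```

```text
stage wrist3 [561.3  16.7   6.4] 0.6
stage scene3 [563.3  14.    6. ] 0.57
stage all [561.5  16.4   6.4] 0.72
slab scene0 [407.5 212.7  -5.7] 0.61
slab side0 [402.8 209.4  -4.5] 0.54
slab wrist3 [402.9 219.1  -5.2] 1.07
slab all [403.7 217.5  -5.1] 1.31
maroon [ 0.6101 -0.0252  0.0163] [ 0.6079 -0.0254  0.02  ] [ 0.6122 -0.0269  0.02  ]
handle [0.543  0.3116 0.082 ] [0.62   0.3066 0.082 ]
scene0 [ 512.1 -350.1] [28.1 57.9] yaw 34.8
scene0 [ 381.5 -352. ] [29.7 57.1] yaw 150.5
scene0 [ 506.7 -228.9] [28.4 58. ] yaw 26.6
scene0 [ 410.4 -250.3] [30.2 57.6] yaw 164.9
scene0 [-474.5  976.3] [ 78.9 346.5] yaw 124.2
side0 [ 381.4 -353.4] [29.6 57.2] yaw 151.0
side0 [ 410.4 -252. ] [29.8 57.2] yaw 165.9
side0 [ 511.1 -351.1] [27.7 57.4] yaw 31.5
side0 [ 505.9 -229.6] [28.1 57.5] yaw 26.3
wrist3 [ 524.1 -342.6] [25.2 28. ] yaw 122.6
wrist3 [ 519.5 -222.3] [27.2 27.9] yaw 116.4
wrist3 [ 500.5 -360.3] [26.6 33.5] yaw 116.1
wrist3 [ 493.4 -235.4] [26.9 27.9] yaw 116.3
wrist3 [ 424.6 -255. ] [26.8 28. ] yaw 75.9
wrist3 [ 395.4 -361.2] [24.7 27.2] yaw 64.7
wrist3 [ 396.2 -247.5] [26.7 28. ] yaw 73.8
wrist3 [ 367.6 -345.4] [25.  27.9] yaw 60.9
```

Run:
```python
from h import *
plan((.6105,-.0258,.10,96.2),(.6105,-.0258,.034,None))
print('plunger',tri(('scene0',323/1.5625-.3,428/1.5625-.3),('side0',545/1.5625-.3,376/1.5625-.3)).round(3),'jar',tri(('scene0',477/1.5625-.3,370/1.5625-.3),('side0',486/1.5625-.3,264/1.5625-.3)).round(3))
```

```text
t 12.85 p [0.5378 0.0294 0.2438] yax deg 95.95 w 0.0856 gf 0.0 F [-0.8 -0.5 -0.6]
(0.6105, -0.0258, 0.1) total [-3.33 -3.12  7.19]  n 8 [-0.416 -0.39   0.899]  turn -0.004 n 1 -0.0042
(0.6105, -0.0258, 0.034) total [0.  0.  3.3]  n 4 [0.    0.    0.825] 
plunger [ 0.605 -0.28   0.048] jar [ 0.76  -0.055  0.072]
```

apply_moves(commands=[[0, 0, 0, 0], [0, 0, 0, 0], [0, 0, 0, 0], [0, 0, 0, 0], [0, 0, 0, 0]], claw=0.4)

```text
clock: 13.27
eef_pos: [0.5379, 0.0292, 0.2441]
tool_rot: [-0.052, 0.999, -0.0, 0.0]
ft_force: [0.7, 1.1, -0.6]
grip_width: 0.0514
grasp_force: 0.0
```

Opening is linear: claw 0.4 gives 51 mm. I'll go above the maroon plaque, then down.

apply_moves(commands=[[-0.333, -0.312, 0.72, 0], [-0.333, -0.312, 0.72, 0], [-0.333, -0.312, 0.72, 0], [-0.333, -0.312, 0.72, 0], [-0.333, -0.312, 0.72, 0]])

```text
clock: 13.68
eef_pos: [0.5747, 0.0013, 0.1715]
tool_rot: [-0.052, 0.999, -0.0, 0.0]
ft_force: [-0.3, -0.2, 0.1]
grip_width: 0.051
grasp_force: 0.0
```

apply_moves(commands=[[-0.333, -0.312, 0.72, 0], [-0.333, -0.312, 0.72, 0], [-0.333, -0.312, 0.72, 0], [-0.333, -0.312, 0.72, 0], [-0.333, -0.312, 0.72, 0]])

```text
clock: 14.1
eef_pos: [0.6112, -0.0264, 0.0991]
tool_rot: [-0.052, 0.999, -0.0, 0.0]
ft_force: [-0.2, 0.5, 0.0]
grip_width: 0.0511
grasp_force: 0.0
```

Run:
```python
from h import *
plan((.6105,-.0258,.034,96.2)); c=snap('wrist','wrist4'); a=cv2.resize(c['image'][60:330,120:400],None,fx=2,fy=2,interpolation=3)
s=snap('side','side4'); b=s['image'][130:250,190:300]; cv2.imwrite('pics/j4.png',np.hstack([a[:, :400] if 0 else cv2.resize(a,(480,463)),cv2.resize(b,(320,349),interpolation=3)[:463].repeat(1,0) if 0 else cv2.copyMakeBorder(cv2.resize(b,(320,349),interpolation=3),0,114,0,0,0)]))
```

```text
t 14.1 p [ 0.6112 -0.0264  0.0991] yax deg 95.99 w 0.0511 gf 0.0 F [-0.2  0.5  0. ]
(0.6105, -0.0258, 0.034) total [0.03 0.03 3.26]  n 4 [0.008 0.008 0.814]  turn -0.004 n 1 -0.0036
```

View pics/j4.png

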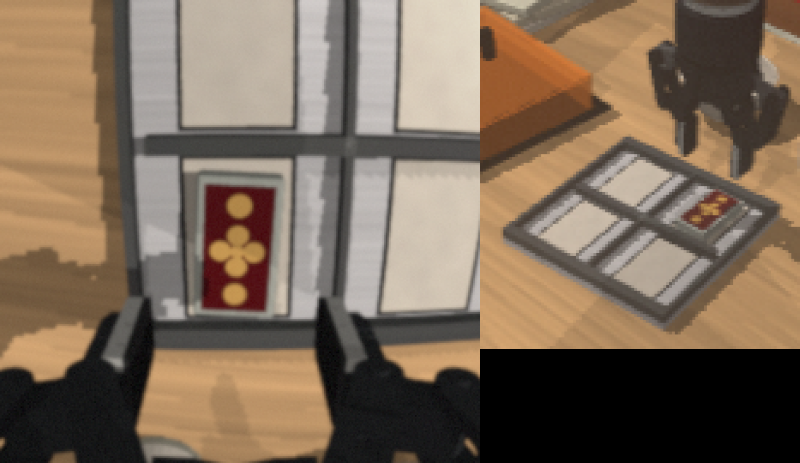

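The fingers straddle the maroon plaque, with its centre at crop (238,248) midway between the tips at 153 and 317. Descending and gripping.

apply_moves(commands=[[0, 0, 0.8, 0], [0, 0, 0.8, 0], [0, 0, 0.7, 0], [0, 0, 0.5, 0], [0, 0, 0.3, 0]])

```text
clock: 14.62
eef_pos: [0.61, -0.0257, 0.0374]
tool_rot: [-0.052, 0.999, 0.0, -0.001]
ft_force: [-0.5, -0.5, 0.1]
grip_width: 0.0511
grasp_force: 0.0
```

apply_moves(commands=[[0, 0, 0.1, 0], [0, 0, 0, 0], [0, 0, 0, 0], [0, 0, 0, 0], [0, 0, 0, 0]])

```text
clock: 15.03
eef_pos: [0.6113, -0.026, 0.0371]
tool_rot: [-0.052, 0.999, -0.0, 0.001]
ft_force: [-0.4, -0.0, -0.1]
grip_width: 0.0514
grasp_force: 0.0
```

apply_moves(commands=[[0, 0, 0, 0], [0, 0, 0, 0], [0, 0, 0, 0], [0, 0, 0, 0], [0, 0, 0, 0]], claw=1)

```text
clock: 15.45
eef_pos: [0.6113, -0.026, 0.0372]
tool_rot: [-0.052, 0.999, -0.0, 0.001]
ft_force: [-1.8, 0.4, 5.4]
grip_width: 0.0335
grasp_force: 59.5
```

apply_moves(commands=[[0, 0, -0.3, 0], [0, 0, -0.5, 0], [0, 0, -0.7, 0], [0, 0, -0.8, 0], [0, 0, -0.8, 0]])

```text
clock: 15.87
eef_pos: [0.6103, -0.026, 0.0988]
tool_rot: [-0.052, 0.999, 0.0, -0.0]
ft_force: [-0.4, -0.2, -1.2]
grip_width: 0.0337
grasp_force: 59.4
```

Run:
```python
from h import *
plan((.405,.214,.12,84.9),(.405,.214,.04,None)); snap('wrist','wrist5')
```

```text
t 15.87 p [ 0.6103 -0.026   0.0988] yax deg 95.99 w 0.0337 gf 59.4 F [-0.4 -0.2 -1.2]
(0.405, 0.214, 0.12) total [ 8.96 13.   -1.06]  n 14 [ 0.64   0.929 -0.076]  turn 0.185 n 2 0.0924
(0.405, 0.214, 0.04) total [0. 0. 4.]  n 4 [0. 0. 1.]
```

apply_moves(commands=[[0.597, 0.867, -0.07, 0], [0.597, 0.867, -0.07, 0], [0.597, 0.867, -0.07, 0], [0.597, 0.867, -0.07, 0], [0.597, 0.867, -0.07, 0]])

```text
clock: 16.33
eef_pos: [0.5414, 0.0545, 0.1051]
tool_rot: [-0.052, 0.999, 0.0, -0.0]
ft_force: [0.1, 1.2, -0.6]
grip_width: 0.0335
grasp_force: 59.5
```

apply_moves(commands=[[0.597, 0.867, -0.07, 0], [0.597, 0.867, -0.07, 0], [0.597, 0.867, -0.07, 0], [0.597, 0.867, -0.07, 0], [0.597, 0.867, -0.07, 0]])

```text
clock: 16.75
eef_pos: [0.473, 0.1346, 0.1122]
tool_rot: [-0.052, 0.999, 0.0, -0.0]
ft_force: [0.4, 0.6, -0.6]
grip_width: 0.0333
grasp_force: 59.5
```

apply_moves(commands=[[0.597, 0.867, -0.07, 0], [0.597, 0.867, -0.07, 0], [0.597, 0.867, -0.07, 0], [0.597, 0.867, -0.07, 0], [0.597, 0.867, -0.07, 0]])

```text
clock: 17.17
eef_pos: [0.4046, 0.2146, 0.1193]
tool_rot: [-0.052, 0.999, 0.0, 0.0]
ft_force: [0.3, 0.2, -0.1]
grip_width: 0.0335
grasp_force: 59.5
```

apply_moves(commands=[[0, 0, 0, 0.0925], [0, 0, 0, 0.0925], [0, 0, 0.7, 0], [0, 0, 0.7, 0], [0, 0, 0.4, 0]])

```text
clock: 17.58
eef_pos: [0.4047, 0.2138, 0.0821]
tool_rot: [0.044, 0.999, -0.0, -0.0]
ft_force: [0.5, -0.0, -1.4]
grip_width: 0.0332
grasp_force: 59.5
```

Run:
```python
from h import *
plan((.405,.214,.042,84.9)); c=snap('wrist','wrist6'); s=snap('scene','scene6');d=snap('side','side6')
a=cv2.resize(c['image'][60:330,110:410],(444,400),interpolation=3);b=cv2.resize(s['image'][120:180,220:280],(350,350),interpolation=3);e=cv2.resize(d['image'][170:230,125:185],(350,250),interpolation=3)
cv2.imwrite('pics/j6.png',np.hstack([cv2.copyMakeBorder(a,0,200,0,0,0),np.vstack([b,e])]))
```

```text
t 17.58 p [0.4047 0.2138 0.0821] yax deg 84.91 w 0.0332 gf 59.5 F [ 0.5 -0.  -1.4]
(0.405, 0.214, 0.042) total [-0.01  0.01  2.01]  n 3 [-0.004  0.004  0.669]  turn 0.0 n 1 0.0002
```

View pics/j6.png

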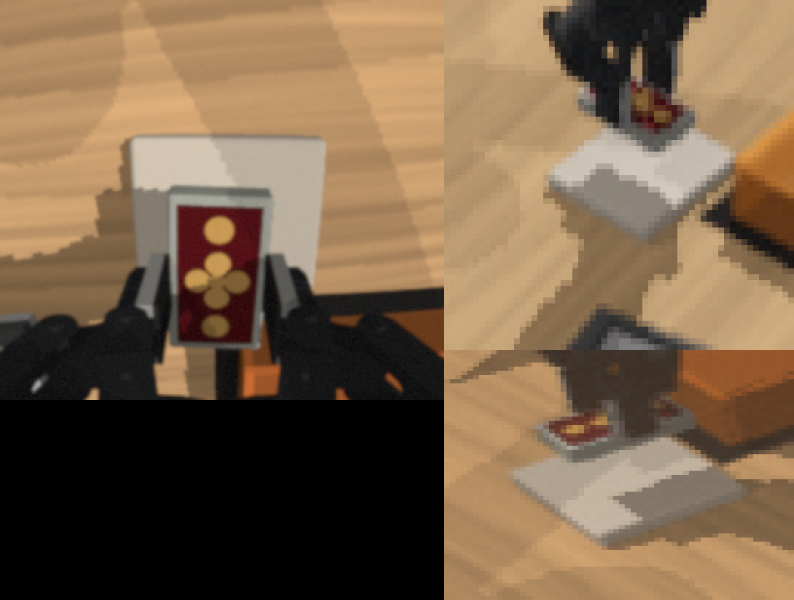

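The wrist crop shows the maroon plaque held square (corners (170,190), (271,192), (258,347), (172,345)) with slab corners behind it at (132,140) and (325,140). I'll compare the two in the same camera.

Run:
```python
from h import *
W=lambda p:('wrist6',p[0]*.6757+110-.16,p[1]*.675+60-.16)
q=np.array([atz(*W(p),.065) for p in[(170,190),(271,192),(258,347),(172,345)]])*1000
print(q.round(1),q.mean(0).round(1))
s=np.array([atz(*W(p),.012) for p in[(132,140),(325,140),(137,255),(314,290)]])*1000;print(s.round(1))
m=s[:2].mean(0); d=(s[1]-s[0]);d/=np.linalg.norm(d); print('slab centre', m+40*np.array([d[1],-d[0],0]),np.degrees(np.arctan2(d[1],d[0])))
```

```text
[[368.8 201.1  65. ]
 [372.4 234.5  65. ]
 [436.4 227.1  65. ]
 [432.5 193.4  65. ]] [402.5 214.   65. ]
[[360.6 179.2  12. ]
 [368.  265.8  12. ]
 [417.3 173.1  12. ]
 [445.4 259.9  12. ]]
slab centre [404.16790326 219.07160199  12.        ] 85.10086267442753
```

apply_moves(commands=[[-0.08, 0.2, 0.5, 0], [0, 0, 0.6, 0], [0, 0, 0.5, 0], [0, 0, 0.3, 0], [0, 0, 0.1, 0]])

```text
clock: 18.15
eef_pos: [0.4071, 0.2178, 0.0422]
tool_rot: [0.045, 0.999, -0.0, -0.001]
ft_force: [0.0, -0.6, -1.1]
grip_width: 0.0334
grasp_force: 59.5
```

apply_moves(commands=[[0, 0, 0.05, 0], [0, 0, 0, 0], [0, 0, 0, 0], [0, 0, 0, 0], [0, 0, 0, 0]])

```text
clock: 18.57
eef_pos: [0.4077, 0.218, 0.0426]
tool_rot: [0.045, 0.999, 0.0, 0.0]
ft_force: [-0.2, 0.6, -1.9]
grip_width: 0.0331
grasp_force: 59.5
```

apply_moves(commands=[[0, 0, 0.06, 0], [0, 0, 0.03, 0], [0, 0, 0, 0], [0, 0, 0, 0], [0, 0, 0, 0]])

```text
clock: 18.98
eef_pos: [0.4078, 0.2181, 0.0412]
tool_rot: [0.045, 0.999, 0.0, 0.001]
ft_force: [-1.2, -0.9, 5.5]
grip_width: 0.0334
grasp_force: 60.4
```

apply_moves(commands=[[0, 0, 0.02, 0], [0, 0, 0.01, 0], [0, 0, 0, 0], [0, 0, 0, 0], [0, 0, 0, 0]])

```text
clock: 19.4
eef_pos: [0.4078, 0.2181, 0.0412]
tool_rot: [0.045, 0.999, 0.0, 0.001]
ft_force: [-2.1, -1.6, 9.7]
grip_width: 0.0334
grasp_force: 61.0
```

apply_moves(commands=[[0, 0, 0, 0], [0, 0, 0, 0], [0, 0, 0, 0], [0, 0, 0, 0], [0, 0, 0, 0]], claw=0.25)

```text
clock: 19.82
eef_pos: [0.4073, 0.2178, 0.0395]
tool_rot: [0.045, 0.999, -0.0, -0.0]
ft_force: [-0.2, 0.1, -0.6]
grip_width: 0.0641
grasp_force: 0.0
```

apply_moves(commands=[[0, 0, -0.5, 0], [0, 0, -0.9, 0], [0, 0, -0.9, 0], [0, 0, -0.9, 0], [0, 0, -0.9, 0]])

```text
clock: 20.23
eef_pos: [0.4071, 0.2177, 0.1222]
tool_rot: [0.045, 0.999, -0.0, -0.0]
ft_force: [-0.5, 0.3, -0.7]
grip_width: 0.0643
grasp_force: 0.0
```

Run:
```python
from h import *
st();c=snap('wrist','wrist7'); cv2.imwrite('pics/j7.png',cv2.resize(c['image'][80:360,120:400],(560,560),interpolation=3))
plan((.5063,-.2293,.15,116.5),(.5063,-.2293,.03,None))
```

```text
t 20.23 p [0.4071 0.2177 0.1222] yax deg 84.89 w 0.0643 gf 0.0 F [-0.5  0.3 -0.7]
t 20.28 p [0.4092 0.2188 0.1257] yax deg 84.89 w 0.0639 gf 0.0 F [-0.1  0.5  1.8]
(0.5063, -0.2293, 0.15) total [ -6.83 -21.88  -1.21]  n 22 [-0.311 -0.995 -0.055]  turn -0.527 n 5 -0.1054
(0.5063, -0.2293, 0.03) total [0. 0. 6.]  n 6 [0. 0. 1.]
```

View pics/j7.png

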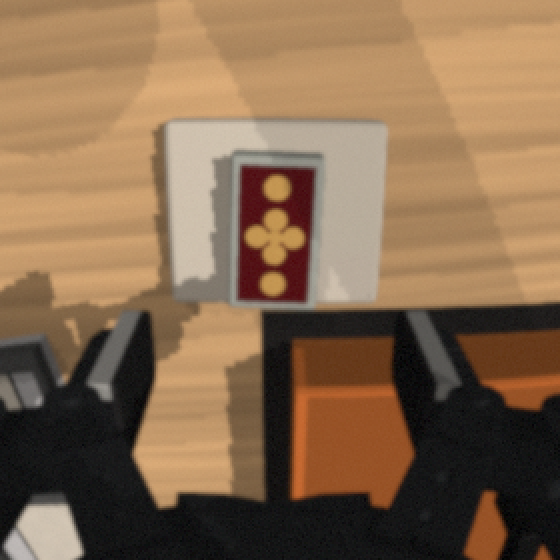

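Run:
```python
from h import *
W=lambda p:('wrist7',p[0]/2+120-.25,p[1]/2+80-.25)
q=np.array([atz(*W(p),.024) for p in[(234,153),(323,154),(315,309),(231,306)]])*1000
s=np.array([atz(*W(p),.012) for p in[(167,123),(387,122),(377,300),(175,301)]])*1000
for a in(q,s):
    print(a.round(1),a.mean(0).round(1),np.linalg.norm(a-np.roll(a,1,0),axis=1).round(1),np.degrees(np.arctan2(*(a[1]-a[0])[1::-1])))
```

```text
[[372.5 205.6  24. ]
 [375.8 239.   24. ]
 [440.4 231.8  24. ]
 [436.  197.4  24. ]] [406.1 218.5  24. ] [64.  33.6 65.  34.7] 84.34034429506526
[[360.2 179.2  12. ]
 [367.4 266.2  12. ]
 [444.9 259.5  12. ]
 [437.6 171.7  12. ]] [402.5 219.2  12. ] [77.8 87.3 77.8 88.2] 85.26475839163938
```

The plaque sits 3 to 3.5 mm too far in +x on the slab, so I'll re-grip it and shift it.

apply_moves(commands=[[0, 0, 0.9, 0], [0, 0, 0.9, 0], [0, 0, 0.9, 0], [0, 0, 0.8, 0], [0, 0, 0.5, 0]])

```text
clock: 20.7
eef_pos: [0.4063, 0.2172, 0.0398]
tool_rot: [0.045, 0.999, -0.001, -0.001]
ft_force: [0.0, -0.3, -0.7]
grip_width: 0.0641
grasp_force: 0.0
```

apply_moves(commands=[[0, 0, 0, 0], [0, 0, 0, 0], [0, 0, 0, 0], [0, 0, 0, 0], [0, 0, 0, 0]], claw=1)

```text
clock: 21.12
eef_pos: [0.408, 0.2182, 0.0424]
tool_rot: [0.045, 0.999, 0.0, 0.001]
ft_force: [-0.2, -0.0, -0.2]
grip_width: 0.033
grasp_force: 59.4
```

apply_moves(commands=[[0, 0, 0, 0], [0, 0, -0.15, 0], [0, 0, -0.1, 0], [0.08, 0.02, 0, 0], [0.08, 0.02, 0, 0]])

```text
clock: 21.53
eef_pos: [0.4044, 0.2191, 0.047]
tool_rot: [0.045, 0.999, 0.0, 0.0]
ft_force: [0.1, 0.2, -1.7]
grip_width: 0.0332
grasp_force: 59.4
```

apply_moves(commands=[[0, 0, 0, 0], [0, 0, 0.1, 0], [0, 0, 0.1, 0], [0, 0, 0.06, 0], [0, 0, 0, 0]])

```text
clock: 21.95
eef_pos: [0.4042, 0.2189, 0.042]
tool_rot: [0.045, 0.999, 0.0, 0.0]
ft_force: [-2.5, -0.9, 7.1]
grip_width: 0.0333
grasp_force: 60.5
```

apply_moves(commands=[[0, 0, 0, 0], [0, 0, 0, 0], [0, 0, 0, 0], [0, 0, 0, 0], [0, 0, -0.5, 0]], claw=0.25)

```text
clock: 22.37
eef_pos: [0.4029, 0.2182, 0.05]
tool_rot: [0.045, 0.999, -0.001, -0.002]
ft_force: [-0.1, 0.6, -0.5]
grip_width: 0.0639
grasp_force: 0.0
```

apply_moves(commands=[[0, 0, -0.7, 0], [0, 0, -0.8, 0], [0, 0, -0.8, 0], [0, 0, -0.8, 0], [0, 0, -0.8, 0]])

```text
clock: 22.78
eef_pos: [0.404, 0.2188, 0.1301]
tool_rot: [0.045, 0.999, -0.0, -0.0]
ft_force: [0.2, 0.9, -0.1]
grip_width: 0.0637
grasp_force: 0.0
```

Run:
```python
from h import *
plan((.5063,-.2293,.13,116.5),(.5063,-.2293,.03,None))
c=snap('wrist','wrist8'); print(c['image'].shape)
```

```text
t 22.78 p [0.404  0.2188 0.1301] yax deg 84.89 w 0.0637 gf 0.0 F [ 0.2  0.9 -0.1]
(0.5063, -0.2293, 0.13) total [ -7.09 -21.86   0.  ]  n 22 [-0.322 -0.994  0.   ]  turn -0.527 n 5 -0.1054
(0.5063, -0.2293, 0.03) total [0. 0. 5.]  n 5 [0. 0. 1.] 
(384, 512, 3)
```

apply_moves(commands=[[-0.284, -0.874, 0, 0], [-0.284, -0.874, 0, 0], [-0.284, -0.874, 0, 0], [-0.284, -0.874, 0, 0], [-0.284, -0.874, 0, 0]])

```text
clock: 23.25
eef_pos: [0.4247, 0.1285, 0.1291]
tool_rot: [0.044, 0.999, -0.0, -0.0]
ft_force: [-0.1, -0.2, 0.2]
grip_width: 0.0642
grasp_force: 0.0
```

apply_moves(commands=[[-0.284, -0.874, 0, 0], [-0.284, -0.874, 0, 0], [-0.284, -0.874, 0, 0], [-0.284, -0.874, 0, 0], [-0.284, -0.874, 0, 0]])

```text
clock: 23.67
eef_pos: [0.4452, 0.0388, 0.1291]
tool_rot: [0.045, 0.999, -0.0, -0.0]
ft_force: [-0.1, 0.4, 0.3]
grip_width: 0.064
grasp_force: 0.0
```

apply_moves(commands=[[-0.284, -0.874, 0, 0], [-0.284, -0.874, 0, 0], [-0.284, -0.874, 0, 0], [-0.284, -0.874, 0, 0], [-0.284, -0.874, 0, 0]])

```text
clock: 24.08
eef_pos: [0.4657, -0.0507, 0.129]
tool_rot: [0.045, 0.999, 0.0, -0.0]
ft_force: [0.0, 0.0, 0.5]
grip_width: 0.0642
grasp_force: 0.0
```

apply_moves(commands=[[-0.284, -0.874, 0, 0], [-0.284, -0.874, 0, 0], [-0.284, -0.874, 0, 0], [-0.284, -0.874, 0, 0], [-0.284, -0.874, 0, 0]])

```text
clock: 24.5
eef_pos: [0.4862, -0.1403, 0.1289]
tool_rot: [0.045, 0.999, 0.0, -0.0]
ft_force: [0.0, 0.6, -0.2]
grip_width: 0.0636
grasp_force: 0.0
```

apply_moves(commands=[[-0.284, -0.874, 0, 0], [-0.284, -0.874, 0, 0], [-0.284, -0.874, 0, 0], [-0.284, -0.874, 0, 0], [-0.284, -0.874, 0, 0]])

```text
clock: 24.92
eef_pos: [0.5067, -0.2299, 0.1288]
tool_rot: [0.045, 0.999, 0.0, -0.0]
ft_force: [-0.2, -0.9, 0.3]
grip_width: 0.0637
grasp_force: 0.0
```

apply_moves(commands=[[0, 0, 0, -0.1054], [0, 0, 0, -0.1054], [0, 0, 0, -0.1054], [0, 0, 0, -0.1054], [0, 0, 0, -0.1054]])

```text
clock: 25.33
eef_pos: [0.5065, -0.229, 0.1287]
tool_rot: [-0.232, 0.973, 0.0, -0.0]
ft_force: [0.3, -0.2, -0.5]
grip_width: 0.0641
grasp_force: 0.0
```

Run:
```python
from h import *
plan((.5063,-.2293,.03,116.5)); snap('wrist','wrist9'); s=snap('scene','scene9')
cv2.imwrite('pics/j9.png',np.hstack([cv2.imread('pics/wrist9.png')[:, :],cv2.resize(s['image'][130:290,110:280],(288,384))]))
f='wrist9'
b=cv2.resize(cv2.imread(f'pics/{f}.png'),None,fx=4,fy=4,interpolation=3); hsv=cv2.cvtColor(b,cv2.COLOR_BGR2HSV)
m=cv2.inRange(hsv,(80,60,50),(100,255,255)); m=cv2.morphologyEx(m,3,cv2.getStructuringElement(2,(61,61)))
for c in cv2.findContours(m,0,1)[0]:
    if cv2.contourArea(c)<3000: continue
    w=np.array([atz(f,(u+.5)/4-.5,(v+.5)/4-.5,.012)[:2] for u,v in c[:,0]])*1000
    M=cv2.minAreaRect(w.astype(np.float32)); P=cv2.boxPoints(M); e=[P[1]-P[0],P[2]-P[1]]; l=max(e,key=np.linalg.norm)
    print(f,np.round(M[0],1),np.round(sorted(M[1]),1),'yaw',round(np.degrees(np.arctan2(l[1],l[0]))%180,1))
```

```text
t 25.33 p [ 0.5065 -0.229   0.1287] yax deg 116.81 w 0.0641 gf 0.0 F [ 0.3 -0.2 -0.5]
(0.5063, -0.2293, 0.03) total [ 0.02 -0.01  4.94]  n 5 [ 0.003 -0.001  0.987]  turn 0.005 n 1 0.0052
wrist9 [ 506.5 -228.1] [28.5 56.1] yaw 26.9
wrist9 [ 512. -350.] [28.5 56.6] yaw 32.3
wrist9 [ 410.2 -250.5] [28.7 56.8] yaw 165.0
wrist9 [ 400.3 -353.9] [22.3 44. ] yaw 110.5
```

View pics/j9.png

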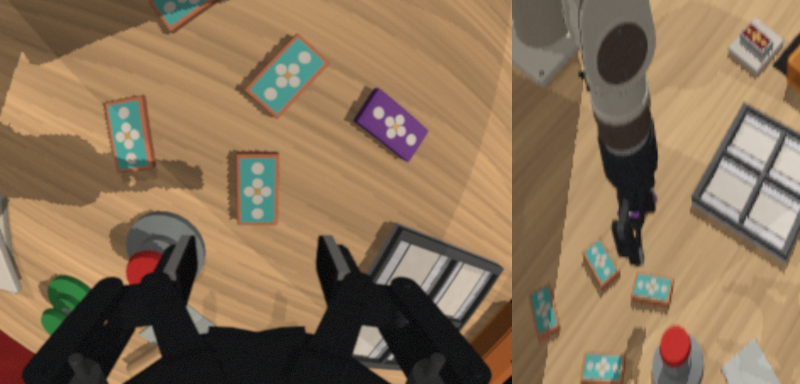

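The wrist view shows the first plaque at (257,188), midway between the fingers, and the red plunger well clear of the left finger. All cameras agree within 1 mm. I'll grip it and carry it towards bay 3, the farthest bay.

apply_moves(commands=[[0, 0, 1, 0], [0, 0, 1, 0], [0, 0, 1, 0], [0, 0, 1, 0], [0, 0, 0.6, 0]])

```text
clock: 25.85
eef_pos: [0.5054, -0.2284, 0.035]
tool_rot: [-0.228, 0.974, 0.001, -0.001]
ft_force: [-0.2, -0.3, -0.6]
grip_width: 0.0643
grasp_force: 0.0
```

apply_moves(commands=[[0, 0, 0.35, 0], [0, 0, 0.1, 0], [0, 0, 0, 0], [0, 0, 0, 0], [0, 0, 0, 0]])

```text
clock: 26.27
eef_pos: [0.5076, -0.2294, 0.0296]
tool_rot: [-0.229, 0.973, -0.001, 0.001]
ft_force: [-0.3, 0.4, -0.5]
grip_width: 0.0642
grasp_force: 0.0
```

apply_moves(commands=[[0, 0, 0, 0], [0, 0, 0, 0], [0, 0, 0, 0], [0, 0, 0, 0], [0, 0, 0, 0]], claw=1)

```text
clock: 26.68
eef_pos: [0.5073, -0.2292, 0.0297]
tool_rot: [-0.229, 0.973, -0.0, 0.001]
ft_force: [-0.9, 0.4, 6.0]
grip_width: 0.0333
grasp_force: 59.1
```

apply_moves(commands=[[0, 0, 0, 0], [0, 0, -0.5, 0], [0, 0, -0.8, 0], [0, 0, -0.8, 0], [0, 0, -0.8, 0]])

```text
clock: 27.1
eef_pos: [0.5065, -0.2289, 0.0874]
tool_rot: [-0.229, 0.973, 0.0, -0.0]
ft_force: [0.3, -0.7, -0.1]
grip_width: 0.0331
grasp_force: 59.8
```

Run:
```python
from h import *
plan((.6112,-.026,.09,96.2))
```

```text
t 27.1 p [ 0.5065 -0.2289  0.0874] yax deg 116.51 w 0.0331 gf 59.8 F [ 0.3 -0.7 -0.1]
(0.6112, -0.026, 0.09) total [-9.21  6.74 -0.13]  n 10 [-0.921  0.674 -0.013]  turn 0.338 n 3 0.1128
```

apply_moves(commands=[[-0.92, 0.675, -0.02, 0], [-0.92, 0.675, -0.02, 0], [-0.92, 0.675, -0.02, 0], [-0.92, 0.675, -0.02, 0], [-0.92, 0.675, -0.02, 0]])

```text
clock: 27.52
eef_pos: [0.5593, -0.1267, 0.0891]
tool_rot: [-0.229, 0.973, -0.0, 0.0]
ft_force: [-0.2, 0.2, -1.2]
grip_width: 0.0335
grasp_force: 59.8
```

apply_moves(commands=[[-0.92, 0.675, -0.02, 0], [-0.92, 0.675, -0.02, 0], [-0.92, 0.675, -0.02, 0], [-0.92, 0.675, -0.02, 0], [-0.92, 0.675, -0.02, 0]])

```text
clock: 27.93
eef_pos: [0.6114, -0.025, 0.091]
tool_rot: [-0.229, 0.973, -0.0, -0.0]
ft_force: [-0.4, 0.2, -0.7]
grip_width: 0.0331
grasp_force: 59.8
```

apply_moves(commands=[[0, 0, 0, 0.1127], [0, 0, 0, 0.1127], [0, 0, 0.5, 0.1127], [0, 0, 0.5, 0], [0, 0, 0, 0]])

```text
clock: 28.35
eef_pos: [0.6094, -0.0259, 0.0683]
tool_rot: [-0.056, 0.998, 0.0, -0.002]
ft_force: [-0.3, 0.6, -0.9]
grip_width: 0.0333
grasp_force: 59.8
```

Run:
```python
from h import *
plan((.6112,-.026,.039,96.2)); c=snap('wrist','wrist10'); cv2.imwrite('pics/j10.png',cv2.resize(c['image'][30:330,100:420],(768,600)[0:2] if 0 else (640,600),interpolation=3))
```

```text
t 28.35 p [ 0.6094 -0.0259  0.0683] yax deg 96.4 w 0.0333 gf 59.8 F [-0.3  0.6 -0.9]
(0.6112, -0.026, 0.039) total [-0.09 -0.01  1.47]  n 2 [-0.045 -0.007  0.734]  turn 0.003 n 1 0.0033
```

View pics/j10.png

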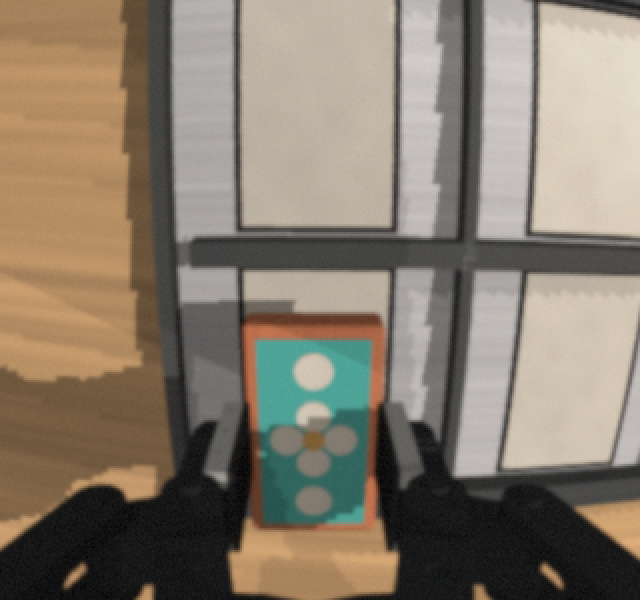

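The crop shows the plaque held square over bay 3, with top face corners at about (244,325), (383,323), (375,528) and (256,528). Frame corners are at (240,229), (394,229), (241,268), (392,268), (530,235), (525,272) and (500,468).

```bash
cat >> h.py <<'E'
from scipy.optimize import least_squares
def stagefit(obs,z=.008):
    "obs: list of ((sx,sy) mm, file,u,v)"
    def r(q):
        c,s=np.cos(q[2]),np.sin(q[2]); return np.concatenate([proj(f,(q[0]+(c*a-s*b)/1000,q[1]+(s*a+c*b)/1000,z))-(u,v) for (a,b),f,u,v in obs])
    k=least_squares(r,[.562,.016,.11]); print('stage',(k.x[:2]*1000).round(1),np.degrees(k.x[2]).round(2),'rms',np.sqrt(np.mean(k.fun**2)).round(2)); return k.x
def bay(q,sx,sy):
    c,s=np.cos(q[2]),np.sin(q[2]); return np.array([q[0]*1000+c*sx-s*sy,q[1]*1000+s*sx+c*sy])
E
python3 - <<'E'
from h import *
W=lambda p:('wrist10',p[0]/2+100-.25,p[1]/2+30-.25)
pts={(-7,-69):(240,229),(-7,-23):(394,229),(7,-69):(241,268),(7,-23):(392,268),(-7,23):(530,235),(7,23):(525,272),(81,23):(500,468)}
q=stagefit([(k,*W(v)) for k,v in pts.items()])
for n,b in enumerate([(-44,46),(-44,-46),(44,46),(44,-46)]): print(n,bay(q,*b).round(1))
a=np.array([atz(*W(p),.0506) for p in[(244,325),(383,323),(375,528),(256,528)]])*1000
print(a.round(1),a.mean(0).round(1),np.linalg.norm(a-np.roll(a,1,0),axis=1).round(1))
E
```

```text
stage [561.6  15.9] 6.0 rms 1.11
0 [513.   57.1]
1 [522.7 -34.4]
2 [600.6  66.3]
3 [610.2 -25.2]
[[579.1 -46.8  50.6]
 [574.7 -12.6  50.6]
 [637.7  -4.6  50.6]
 [641.5 -39.3  50.6]] [608.3 -25.8  50.6] [62.9 34.5 63.4 34.9]
```

apply_moves(commands=[[-0.08, 0.03, 0.4, 0.006], [0, 0, 0.5, 0], [0, 0, 0.4, 0], [0, 0, 0.15, 0], [0, 0, 0, 0]])

```text
clock: 28.82
eef_pos: [0.6114, -0.0253, 0.0398]
tool_rot: [-0.051, 0.999, 0.0, -0.002]
ft_force: [0.2, 0.4, -1.1]
grip_width: 0.0333
grasp_force: 59.8
```

apply_moves(commands=[[0, 0, 0.05, 0], [0, 0, 0.05, 0], [0, 0, 0, 0], [0, 0, 0, 0], [0, 0, 0, 0]])

```text
clock: 29.23
eef_pos: [0.6129, -0.0253, 0.0399]
tool_rot: [-0.051, 0.999, -0.0, 0.0]
ft_force: [-0.5, -0.6, -0.6]
grip_width: 0.0331
grasp_force: 59.8
```

apply_moves(commands=[[0.08, 0, 0.05, 0], [0, 0, 0.05, 0], [0, 0, 0.02, 0], [0, 0, 0, 0], [0, 0, 0, 0]])

```text
clock: 29.65
eef_pos: [0.611, -0.0255, 0.0377]
tool_rot: [-0.051, 0.999, -0.0, 0.0]
ft_force: [-2.5, 0.2, 5.9]
grip_width: 0.0334
grasp_force: 60.6
```

apply_moves(commands=[[0, 0, 0.02, 0], [0, 0, 0, 0], [0, 0, 0, 0], [0, 0, 0, 0], [0, 0, 0, 0]])

```text
clock: 30.07
eef_pos: [0.611, -0.0255, 0.0377]
tool_rot: [-0.051, 0.999, -0.0, 0.0]
ft_force: [-3.3, 0.2, 7.5]
grip_width: 0.0332
grasp_force: 60.9
```

apply_moves(commands=[[0, 0, 0, 0], [0, 0, 0, 0], [0, 0, 0, 0], [0, 0, 0, 0], [0, 0, -0.5, 0]], claw=0.4)

```text
clock: 30.48
eef_pos: [0.6094, -0.0254, 0.0446]
tool_rot: [-0.051, 0.999, 0.0, -0.002]
ft_force: [0.3, -0.3, -0.9]
grip_width: 0.0509
grasp_force: 0.0
```

apply_moves(commands=[[0, 0, -0.7, 0], [0, 0, -0.8, 0], [0, 0, -0.8, 0], [0, 0, -0.8, 0], [0, 0, -0.6, 0]])

```text
clock: 30.9
eef_pos: [0.6118, -0.0255, 0.123]
tool_rot: [-0.051, 0.999, -0.0, 0.001]
ft_force: [0.4, 0.7, -0.0]
grip_width: 0.0511
grasp_force: 0.0
```

Run:
```python
from h import *
plan((.4103,-.251,.12,75.2),(.4103,-.251,.03,None)); c=snap('wrist','wrist11'); cv2.imwrite('pics/j11.png',c['image'])
```

```text
t 30.9 p [ 0.6118 -0.0255  0.123 ] yax deg 95.86 w 0.0511 gf 0.0 F [ 0.4  0.7 -0. ]
(0.4103, -0.251, 0.12) total [ 11.17 -10.19   0.15]  n 12 [ 0.931 -0.849  0.012]  turn 0.344 n 3 0.1148
(0.4103, -0.251, 0.03) total [0.  0.  4.5]  n 5 [0.  0.  0.9]
```

View pics/j11.png

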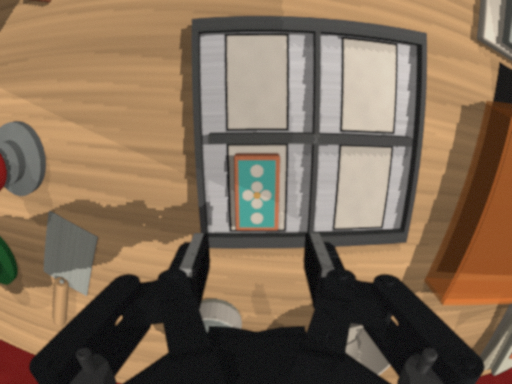

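Plaque 1 lies square and centred in bay 3 (pixel (257,191), inside its frame lines). I've now used all my picture views, so from here I'll measure by image code. Next is plaque D.

apply_moves(commands=[[0.745, -0.679, 0.01, 0], [0.745, -0.679, 0.01, 0], [0.745, -0.679, 0.01, 0], [0.745, -0.679, 0.01, 0], [0.745, -0.679, 0.01, 0]], claw=0.3)

```text
clock: 31.37
eef_pos: [0.5432, -0.1011, 0.1197]
tool_rot: [-0.051, 0.999, -0.0, -0.0]
ft_force: [0.8, 0.1, -0.2]
grip_width: 0.0599
grasp_force: 0.0
```

apply_moves(commands=[[0.745, -0.679, 0.01, 0], [0.745, -0.679, 0.01, 0], [0.745, -0.679, 0.01, 0], [0.745, -0.679, 0.01, 0], [0.745, -0.679, 0.01, 0]])

```text
clock: 31.78
eef_pos: [0.476, -0.1764, 0.1188]
tool_rot: [-0.051, 0.999, -0.0, 0.0]
ft_force: [0.9, -0.1, -0.1]
grip_width: 0.0597
grasp_force: 0.0
```

apply_moves(commands=[[0.745, -0.679, 0.01, 0], [0.745, -0.679, 0.01, 0], [0.745, -0.679, 0.01, 0], [0.745, -0.679, 0.01, 0], [0.745, -0.679, 0.01, 0]])

```text
clock: 32.2
eef_pos: [0.4088, -0.2516, 0.1178]
tool_rot: [-0.051, 0.999, -0.0, 0.0]
ft_force: [0.3, -0.5, 0.1]
grip_width: 0.06
grasp_force: 0.0
```

apply_moves(commands=[[0, 0, 0, 0.1148], [0, 0, 0, 0.1148], [0, 0, 0, 0.1148], [0, 0, 0, 0], [0, 0, 0, 0]])

```text
clock: 32.62
eef_pos: [0.4096, -0.251, 0.1178]
tool_rot: [0.127, 0.992, -0.0, 0.0]
ft_force: [0.6, -0.7, -0.0]
grip_width: 0.0599
grasp_force: 0.0
```

```bash
cat >> h.py <<'E'
def plaques(f,z=.012,k=61):
    b=cv2.resize(cv2.imread(f'pics/{f}.png'),None,fx=4,fy=4,interpolation=3); hsv=cv2.cvtColor(b,cv2.COLOR_BGR2HSV)
    m=cv2.inRange(hsv,(80,60,50),(100,255,255)); m=cv2.morphologyEx(m,3,cv2.getStructuringElement(2,(k,k)))
    for c in cv2.findContours(m,0,1)[0]:
        if cv2.contourArea(c)<2000: continue
        w=np.array([atz(f,(u+.5)/4-.5,(v+.5)/4-.5,z)[:2] for u,v in c[:,0]])*1000
        M=cv2.minAreaRect(w.astype(np.float32)); P=cv2.boxPoints(M); e=[P[1]-P[0],P[2]-P[1]]; l=max(e,key=np.linalg.norm)
        print(f,z,np.round(M[0],1),np.round(sorted(M[1]),1),'yaw',round(np.degrees(np.arctan2(l[1],l[0]))%180,1))
E
python3 - <<'E'
from h import *
plaques('wrist11',.020); snap('wrist','wrist12'); plaques('wrist12'); plan((.4103,-.251,.03,75.2))
E
```

```text
wrist11 0.02 [611.  -25.6] [28.5 55.9] yaw 5.9
wrist12 0.012 [ 522.9 -344.4] [30.4 33.4] yaw 31.9
wrist12 0.012 [621.  -17.7] [28.8 58. ] yaw 5.6
wrist12 0.012 [ 410.3 -250.3] [28.3 56. ] yaw 164.9
wrist12 0.012 [ 381.6 -352.4] [28.6 56.6] yaw 151.2
t 32.67 p [ 0.4096 -0.2509  0.1177] yax deg 75.37 w 0.0598 gf 0.0 F [0.4 0.2 0.3]
(0.4103, -0.251, 0.03) total [-0.04  0.    4.39]  n 5 [-0.007  0.001  0.877]  turn 0.003 n 1 0.0028
```

apply_moves(commands=[[-0.03, 0, 0.95, 0], [0, 0, 1, 0], [0, 0, 1, 0], [0, 0, 0.9, 0], [0, 0, 0.5, 0]])

```text
clock: 33.08
eef_pos: [0.4092, -0.2503, 0.0288]
tool_rot: [0.128, 0.992, 0.001, -0.001]
ft_force: [-0.9, 0.4, -0.4]
grip_width: 0.0595
grasp_force: 0.0
```

apply_moves(commands=[[0, 0, 0.1, 0], [0, 0, 0, 0], [0, 0, 0, 0], [0, 0, 0, 0], [0, 0, 0, 0]])

```text
clock: 33.5
eef_pos: [0.411, -0.2516, 0.0298]
tool_rot: [0.129, 0.992, -0.0, 0.001]
ft_force: [-0.4, -0.4, -0.7]
grip_width: 0.0601
grasp_force: 0.0
```

apply_moves(commands=[[0, 0, 0, 0], [0, 0, 0, 0], [0, 0, 0, 0], [0, 0, 0, 0], [0, 0, 0, 0]], claw=1)

```text
clock: 33.92
eef_pos: [0.4106, -0.2513, 0.0297]
tool_rot: [0.129, 0.992, -0.0, 0.001]
ft_force: [-1.1, 0.6, 5.7]
grip_width: 0.0336
grasp_force: 59.0
```

apply_moves(commands=[[0, 0, 0, 0], [0, 0, -0.5, 0], [0, 0, -0.8, 0], [0, 0, -0.8, 0], [0, 0, -0.9, 0]])

```text
clock: 34.33
eef_pos: [0.4097, -0.2508, 0.0895]
tool_rot: [0.129, 0.992, 0.0, -0.001]
ft_force: [0.2, 0.7, -1.4]
grip_width: 0.0331
grasp_force: 59.7
```

Run:
```python
from h import *
plan((.6006,.0663,.09,96))
```

```text
t 34.33 p [ 0.4097 -0.2508  0.0895] yax deg 75.2 w 0.0331 gf 59.7 F [ 0.2  0.7 -1.4]
(0.6006, 0.0663, 0.09) total [-5.18 17.77 -0.03]  n 18 [-0.288  0.987 -0.001]  turn -0.347 n 3 -0.1155
```

apply_moves(commands=[[-0.259, 0.8885, -0.01, 0], [-0.259, 0.8885, -0.01, 0], [-0.259, 0.8885, -0.01, 0], [-0.259, 0.8885, -0.01, 0], [-0.259, 0.8885, -0.01, 0]])

```text
clock: 34.75
eef_pos: [0.4583, -0.1711, 0.0905]
tool_rot: [0.129, 0.992, -0.0, 0.0]
ft_force: [0.1, -0.5, -1.4]
grip_width: 0.0332
grasp_force: 59.7
```

apply_moves(commands=[[-0.259, 0.8885, -0.01, 0], [-0.259, 0.8885, -0.01, 0], [-0.259, 0.8885, -0.01, 0], [-0.259, 0.8885, -0.01, 0], [-0.259, 0.8885, -0.01, 0]])

```text
clock: 35.17
eef_pos: [0.506, -0.0917, 0.0914]
tool_rot: [0.129, 0.992, -0.0, 0.0]
ft_force: [-0.3, -0.4, -0.6]
grip_width: 0.0331
grasp_force: 59.7
```

apply_moves(commands=[[-0.259, 0.8885, -0.01, 0], [-0.259, 0.8885, -0.01, 0], [-0.259, 0.8885, -0.01, 0], [-0.259, 0.8885, -0.01, 0], [-0.259, 0.8885, -0.01, 0]])

```text
clock: 35.58
eef_pos: [0.5537, -0.0124, 0.0923]
tool_rot: [0.129, 0.992, -0.0, 0.0]
ft_force: [-0.2, -0.4, -0.3]
grip_width: 0.033
grasp_force: 59.7
```

apply_moves(commands=[[-0.259, 0.8885, -0.01, 0], [-0.259, 0.8885, -0.01, 0], [-0.259, 0.8885, -0.01, 0], [-0.259, 0.8885, -0.01, 0], [-0.259, 0.8885, -0.01, 0]])

```text
clock: 36.0
eef_pos: [0.6013, 0.0669, 0.0932]
tool_rot: [0.129, 0.992, -0.0, -0.0]
ft_force: [0.4, 0.1, -0.7]
grip_width: 0.0333
grasp_force: 59.7
```

apply_moves(commands=[[0, 0, 0, -0.1155], [0, 0, 0, -0.1155], [0, 0, 0, -0.1155], [0, 0, 0.5, 0], [0, 0, 0.5, 0]])

```text
clock: 36.42
eef_pos: [0.6016, 0.0662, 0.073]
tool_rot: [-0.051, 0.999, 0.0, 0.001]
ft_force: [-0.7, 0.2, -0.7]
grip_width: 0.0332
grasp_force: 59.8
```

apply_moves(commands=[[0, 0, 0.4, 0], [0, 0, 0.3, 0], [0, 0, 0, 0], [0, 0, 0, 0], [0, 0, 0, 0]])

```text
clock: 36.83
eef_pos: [0.6012, 0.066, 0.0587]
tool_rot: [-0.052, 0.999, -0.0, 0.0]
ft_force: [0.2, 0.6, -0.3]
grip_width: 0.0329
grasp_force: 59.8
```

Run:
```python
from h import *
plan((.6006,.0663,.0378,96)); snap('wrist','wrist13'); o=bot.get_obs(); plaques('wrist13',o['eef_pos'][2]-.0177)
```

```text
t 36.83 p [0.6012 0.066  0.0587] yax deg 95.96 w 0.0329 gf 59.8 F [ 0.2  0.6 -0.3]
(0.6006, 0.0663, 0.0378) total [0.03 0.02 1.05]  n 2 [0.014 0.01  0.523]  turn -0.001 n 1 -0.0007
wrist13 0.041331716892551745 [600.8  65.8] [28.7 56.4] yaw 6.0
wrist13 0.041331716892551745 [599.3 -14.8] [24.9 48.9] yaw 6.0
```

Plaque is at (600.8, 65.8) against the target (600.6, 66.3). Lowering.

apply_moves(commands=[[0, 0.02, 0.4, 0], [0, 0, 0.4, 0], [0, 0, 0.2, 0], [0, 0, 0.05, 0], [0, 0, 0, 0]])

```text
clock: 37.3
eef_pos: [0.6005, 0.0664, 0.0378]
tool_rot: [-0.052, 0.999, -0.0, -0.001]
ft_force: [-2.9, -0.5, 4.8]
grip_width: 0.0332
grasp_force: 60.4
```

apply_moves(commands=[[0, 0, 0.05, 0], [0, 0, 0.03, 0], [0, 0, 0, 0], [0, 0, 0, 0], [0, 0, 0, 0]])

```text
clock: 37.72
eef_pos: [0.6005, 0.0664, 0.0377]
tool_rot: [-0.052, 0.999, 0.0, -0.0]
ft_force: [-5.0, 0.2, 11.7]
grip_width: 0.0331
grasp_force: 61.4
```

apply_moves(commands=[[0, 0, 0, 0], [0, 0, 0, 0], [0, 0, 0, 0], [0, 0, 0, 0], [0, 0, -0.5, 0]], claw=0.4)

```text
clock: 38.13
eef_pos: [0.5992, 0.0663, 0.0439]
tool_rot: [-0.052, 0.999, -0.0, -0.002]
ft_force: [-0.8, -1.0, 0.1]
grip_width: 0.0511
grasp_force: 0.0
```

apply_moves(commands=[[0, 0, -0.7, 0], [0, 0, -0.8, 0], [0, 0, -0.8, 0], [0, 0, -0.8, 0], [0, 0, -0.7, 0]])

```text
clock: 38.55
eef_pos: [0.6014, 0.0665, 0.1238]
tool_rot: [-0.052, 0.999, 0.0, 0.001]
ft_force: [0.7, 1.0, -0.3]
grip_width: 0.051
grasp_force: 0.0
```

Run:
```python
from h import *
plan((.5117,-.3502,.12,122.4)); snap('wrist','wrist14'); plaques('wrist14',.02); bot.get_obs()['joint_pos']; print(bot.get_obs()['joint_pos'][5])
```

```text
t 38.55 p [0.6014 0.0665 0.1238] yax deg 95.99 w 0.051 gf 0.0 F [ 0.7  1.  -0.3]
(0.5117, -0.3502, 0.12) total [  6.63 -20.26   0.19]  n 21 [ 0.316 -0.965  0.009]  turn -0.44 n 4 -0.11
wrist14 0.02 [611.  -25.9] [28.5 56.4] yaw 6.2
wrist14 0.02 [600.3  66.3] [28.4 55.2] yaw 6.0
0.0056101432903150035
```

apply_moves(commands=[[0.265, -0.81, 0.01, 0], [0.265, -0.81, 0.01, 0], [0.265, -0.81, 0.01, 0], [0.265, -0.81, 0.01, 0], [0.265, -0.81, 0.01, 0]], claw=0.3)

```text
clock: 39.02
eef_pos: [0.5828, -0.0176, 0.121]
tool_rot: [-0.052, 0.999, -0.0, -0.0]
ft_force: [-0.4, -0.9, 0.0]
grip_width: 0.0596
grasp_force: 0.0
```

apply_moves(commands=[[0.265, -0.81, 0.01, 0], [0.265, -0.81, 0.01, 0], [0.265, -0.81, 0.01, 0], [0.265, -0.81, 0.01, 0], [0.265, -0.81, 0.01, 0]])

```text
clock: 39.43
eef_pos: [0.5649, -0.101, 0.12]
tool_rot: [-0.052, 0.999, 0.0, -0.0]
ft_force: [-0.0, -1.4, 0.5]
grip_width: 0.0598
grasp_force: 0.0
```

apply_moves(commands=[[0.265, -0.81, 0.01, 0], [0.265, -0.81, 0.01, 0], [0.265, -0.81, 0.01, 0], [0.265, -0.81, 0.01, 0], [0.265, -0.81, 0.01, 0]])

```text
clock: 39.85
eef_pos: [0.547, -0.1843, 0.119]
tool_rot: [-0.052, 0.999, 0.0, -0.0]
ft_force: [1.0, 0.3, 1.0]
grip_width: 0.0596
grasp_force: 0.0
```

apply_moves(commands=[[0.265, -0.81, 0.01, 0], [0.265, -0.81, 0.01, 0], [0.265, -0.81, 0.01, 0], [0.265, -0.81, 0.01, 0], [0.265, -0.81, 0.01, 0]])

```text
clock: 40.27
eef_pos: [0.5291, -0.2676, 0.1179]
tool_rot: [-0.052, 0.999, 0.0, -0.0]
ft_force: [-0.3, -0.5, 0.2]
grip_width: 0.0596
grasp_force: 0.0
```

apply_moves(commands=[[0.265, -0.81, 0.01, 0], [0.265, -0.81, 0.01, 0], [0.265, -0.81, 0.01, 0], [0.265, -0.81, 0.01, 0], [0.265, -0.81, 0.01, 0]])

```text
clock: 40.68
eef_pos: [0.5112, -0.3509, 0.1169]
tool_rot: [-0.052, 0.999, 0.0, -0.0]
ft_force: [0.6, 0.5, 0.2]
grip_width: 0.06
grasp_force: 0.0
```

apply_moves(commands=[[0, 0, 0, -0.11], [0, 0, 0, -0.11], [0, 0, 0, -0.11], [0, 0, 0, -0.11], [0, 0, 0, 0]])

```text
clock: 41.1
eef_pos: [0.5114, -0.3502, 0.1168]
tool_rot: [-0.28, 0.96, 0.0, -0.0]
ft_force: [-0.7, 0.2, 0.2]
grip_width: 0.06
grasp_force: 0.0
```

Run:
```python
from h import *
plan((.5117,-.3502,.03,122.4)); snap('wrist','wrist15'); plaques('wrist15',.012)
```

```text
t 41.1 p [ 0.5114 -0.3502  0.1168] yax deg 122.48 w 0.06 gf 0.0 F [-0.7  0.2  0.2]
(0.5117, -0.3502, 0.03) total [-0.01 -0.01  4.34]  n 5 [-0.003 -0.002  0.868]  turn 0.001 n 1 0.0014
wrist15 0.012 [ 511.7 -349.8] [28.4 56.5] yaw 32.4
wrist15 0.012 [ 381.1 -352. ] [28.7 57. ] yaw 151.0
```

apply_moves(commands=[[0, 0, 0.95, 0], [0, 0, 1, 0], [0, 0, 1, 0], [0, 0, 0.9, 0], [0, 0, 0.45, 0]])

```text
clock: 41.57
eef_pos: [0.5102, -0.3491, 0.0285]
tool_rot: [-0.278, 0.961, 0.002, -0.001]
ft_force: [-0.6, -0.0, -0.2]
grip_width: 0.0596
grasp_force: 0.0
```

apply_moves(commands=[[0, 0, 0.1, 0], [0, 0, 0, 0], [0, 0, 0, 0], [0, 0, 0, 0], [0, 0, 0, 0]])

```text
clock: 41.98
eef_pos: [0.5124, -0.3507, 0.0305]
tool_rot: [-0.279, 0.96, -0.001, 0.001]
ft_force: [0.7, -0.3, -0.1]
grip_width: 0.0597
grasp_force: 0.0
```

apply_moves(commands=[[0, 0, 0, 0], [0, 0, 0, 0], [0, 0, 0, 0], [0, 0, 0, 0], [0, 0, 0, 0]], claw=1)

```text
clock: 42.4
eef_pos: [0.5121, -0.3505, 0.0303]
tool_rot: [-0.279, 0.96, -0.001, 0.001]
ft_force: [-0.8, 0.6, 5.5]
grip_width: 0.033
grasp_force: 59.3
```

apply_moves(commands=[[0, 0, 0, 0], [0, 0, -0.5, 0], [0, 0, -0.8, 0], [0, 0, -0.8, 0], [0, 0, -0.9, 0]])

```text
clock: 42.82
eef_pos: [0.5109, -0.3497, 0.0893]
tool_rot: [-0.279, 0.96, 0.001, -0.001]
ft_force: [-0.5, 0.1, -0.8]
grip_width: 0.0334
grasp_force: 59.6
```

Run:
```python
from h import *
plan((.5227,-.0344,.09,96))
```

```text
t 42.82 p [ 0.5109 -0.3497  0.0893] yax deg 122.39 w 0.0334 gf 59.6 F [-0.5  0.1 -0.8]
(0.5227, -0.0344, 0.09) total [-8.94 13.   -0.04]  n 13 [-0.688  1.    -0.003]  turn 0.44 n 4 0.11
```

apply_moves(commands=[[-0.596, 0.867, -0.01, 0], [-0.596, 0.867, -0.01, 0], [-0.596, 0.867, -0.01, 0], [-0.596, 0.867, -0.01, 0], [-0.596, 0.867, -0.01, 0]])

```text
clock: 43.23
eef_pos: [0.5152, -0.2441, 0.0904]
tool_rot: [-0.279, 0.96, 0.0, -0.0]
ft_force: [0.0, -0.1, -0.3]
grip_width: 0.0327
grasp_force: 59.7
```

apply_moves(commands=[[-0.596, 0.867, -0.01, 0], [-0.596, 0.867, -0.01, 0], [-0.596, 0.867, -0.01, 0], [-0.596, 0.867, -0.01, 0], [-0.596, 0.867, -0.01, 0]])

```text
clock: 43.65
eef_pos: [0.5191, -0.1388, 0.0914]
tool_rot: [-0.279, 0.96, 0.0, -0.0]
ft_force: [-0.3, 0.1, -1.3]
grip_width: 0.0327
grasp_force: 59.7
```

apply_moves(commands=[[-0.596, 0.867, -0.01, 0], [-0.596, 0.867, -0.01, 0], [-0.596, 0.867, -0.01, 0], [-0.596, 0.867, -0.01, 0], [-0.596, 0.867, -0.01, 0]])

```text
clock: 44.07
eef_pos: [0.523, -0.0337, 0.0924]
tool_rot: [-0.279, 0.96, 0.0, -0.0]
ft_force: [-0.3, 0.0, -0.4]
grip_width: 0.0327
grasp_force: 59.7
```

apply_moves(commands=[[0, 0, 0, 0.11], [0, 0, 0, 0.11], [0, 0, 0, 0.11], [0, 0, 0, 0.11], [0, 0, 0.5, 0]])

```text
clock: 44.48
eef_pos: [0.5247, -0.0347, 0.0838]
tool_rot: [-0.051, 0.999, -0.0, 0.002]
ft_force: [0.1, -0.8, -0.8]
grip_width: 0.0329
grasp_force: 59.7
```

apply_moves(commands=[[0, 0, 0.5, 0], [0, 0, 0.5, 0], [0, 0, 0.2, 0], [0, 0, 0, 0], [0, 0, 0, 0]])

```text
clock: 44.9
eef_pos: [0.5226, -0.0348, 0.0573]
tool_rot: [-0.053, 0.999, 0.0, -0.001]
ft_force: [0.7, 0.3, -0.5]
grip_width: 0.0332
grasp_force: 59.7
```

Run:
```python
from h import *
plan((.5227,-.0344,.0383,96)); snap('wrist','wrist16'); o=bot.get_obs(); plaques('wrist16',o['eef_pos'][2]-.0183)
```

```text
t 44.9 p [ 0.5226 -0.0348  0.0573] yax deg 96.02 w 0.0332 gf 59.7 F [ 0.7  0.3 -0.5]
(0.5227, -0.0344, 0.0383) total [-0.01  0.02  0.95]  n 1 [-0.005  0.018  0.952]  turn 0.0 n 1 0.0003
wrist16 0.03955622633679924 [575.  -29.4] [17.7 25. ] yaw 96.1
wrist16 0.03955622633679924 [522.9 -34.9] [28.6 56.5] yaw 6.1
```

apply_moves(commands=[[0, 0.02, 0.4, 0], [0, 0, 0.35, 0], [0, 0, 0.15, 0], [0, 0, 0.05, 0], [0, 0, 0, 0]])

```text
clock: 45.37
eef_pos: [0.5227, -0.0343, 0.0387]
tool_rot: [-0.052, 0.999, 0.0, -0.001]
ft_force: [0.0, -0.5, -0.9]
grip_width: 0.0329
grasp_force: 59.7
```

apply_moves(commands=[[0, 0, 0.04, 0], [0, 0, 0.02, 0], [0, 0, 0, 0], [0, 0, 0, 0], [0, 0, 0, 0]])

```text
clock: 45.78
eef_pos: [0.5234, -0.0343, 0.0383]
tool_rot: [-0.052, 0.999, -0.0, 0.0]
ft_force: [-1.0, -0.3, 3.6]
grip_width: 0.0327
grasp_force: 60.3
```

Contact. Release, then on to plaque B.

apply_moves(commands=[[0, 0, 0, 0], [0, 0, 0, 0], [0, 0, 0, 0], [0, 0, 0, 0], [0, 0, -0.5, 0]], claw=0.4)

```text
clock: 46.2
eef_pos: [0.5215, -0.0342, 0.0464]
tool_rot: [-0.052, 0.999, 0.0, -0.002]
ft_force: [-1.0, -0.3, -0.4]
grip_width: 0.051
grasp_force: 0.0
```

apply_moves(commands=[[0, 0, -0.7, 0], [0, 0, -0.8, 0], [0, 0, -0.8, 0], [0, 0, -0.8, 0], [0, 0, -0.7, 0]])

```text
clock: 46.62
eef_pos: [0.5235, -0.0343, 0.1257]
tool_rot: [-0.052, 0.999, -0.0, 0.001]
ft_force: [0.5, 1.1, 0.4]
grip_width: 0.051
grasp_force: 0.0
```

Run:
```python
from h import *
plan((.3814,-.3526,.12,60.9)); snap('wrist','wrist17'); plaques('wrist17',.02)
```

```text
t 46.62 p [ 0.5235 -0.0343  0.1257] yax deg 95.99 w 0.051 gf 0.0 F [0.5 1.1 0.4]
(0.3814, -0.3526, 0.12) total [  8.73 -15.08   0.29]  n 16 [ 0.545 -0.943  0.018]  turn 0.585 n 6 0.0975
wrist17 0.02 [611.  -25.6] [28.1 55.3] yaw 6.1
wrist17 0.02 [588.9  64.5] [30.  32.9] yaw 6.3
wrist17 0.02 [524.  -34.4] [28.5 55.8] yaw 6.1
```

apply_moves(commands=[[0.4365, -0.754, 0.01, 0], [0.4365, -0.754, 0.01, 0], [0.4365, -0.754, 0.01, 0], [0.4365, -0.754, 0.01, 0], [0.4365, -0.754, 0.01, 0]], claw=0.3)

```text
clock: 47.08
eef_pos: [0.4871, -0.1145, 0.123]
tool_rot: [-0.052, 0.999, -0.0, 0.0]
ft_force: [-0.3, 0.2, -0.7]
grip_width: 0.0598
grasp_force: 0.0
```

apply_moves(commands=[[0.4365, -0.754, 0.01, 0], [0.4365, -0.754, 0.01, 0], [0.4365, -0.754, 0.01, 0], [0.4365, -0.754, 0.01, 0], [0.4365, -0.754, 0.01, 0]])

```text
clock: 47.5
eef_pos: [0.4516, -0.1941, 0.122]
tool_rot: [-0.052, 0.999, -0.0, 0.0]
ft_force: [0.5, -0.5, -0.8]
grip_width: 0.0594
grasp_force: 0.0
```

apply_moves(commands=[[0.4365, -0.754, 0.01, 0], [0.4365, -0.754, 0.01, 0], [0.4365, -0.754, 0.01, 0], [0.4365, -0.754, 0.01, 0], [0.4365, -0.754, 0.01, 0]])

```text
clock: 47.92
eef_pos: [0.4161, -0.2737, 0.121]
tool_rot: [-0.052, 0.999, -0.0, 0.0]
ft_force: [0.6, -0.3, -0.8]
grip_width: 0.0595
grasp_force: 0.0
```

apply_moves(commands=[[0.4365, -0.754, 0.01, 0], [0.4365, -0.754, 0.01, 0], [0.4365, -0.754, 0.01, 0], [0.4365, -0.754, 0.01, 0], [0.4365, -0.754, 0.01, 0]])

```text
clock: 48.33
eef_pos: [0.3805, -0.3532, 0.1199]
tool_rot: [-0.052, 0.999, 0.0, -0.0]
ft_force: [0.8, 0.4, -0.2]
grip_width: 0.0598
grasp_force: 0.0
```

apply_moves(commands=[[0, 0, 0, 0.117], [0, 0, 0, 0.117], [0, 0, 0, 0.117], [0, 0, 0, 0.117], [0, 0, 0, 0.117]])

```text
clock: 48.75
eef_pos: [0.3808, -0.3526, 0.1199]
tool_rot: [0.254, 0.967, 0.0, -0.0]
ft_force: [-0.3, -0.2, 0.1]
grip_width: 0.06
grasp_force: 0.0
```

Run:
```python
from h import *
plan((.3814,-.3526,.03,60.9)); snap('wrist','wrist18'); plaques('wrist18',.012)
```

```text
t 48.75 p [ 0.3808 -0.3526  0.1199] yax deg 60.53 w 0.06 gf 0.0 F [-0.3 -0.2  0.1]
(0.3814, -0.3526, 0.03) total [-0.03  0.01  4.5 ]  n 5 [-0.005  0.002  0.899]  turn -0.006 n 1 -0.0062
wrist18 0.012 [ 381.6 -352. ] [28.4 56.2] yaw 150.6
```

apply_moves(commands=[[-0.03, 0.02, 1, -0.004], [0, 0, 1, 0], [0, 0, 1, 0], [0, 0, 0.9, 0], [0, 0, 0.55, 0]])

```text
clock: 49.22
eef_pos: [0.3808, -0.3516, 0.029]
tool_rot: [0.248, 0.969, 0.001, -0.001]
ft_force: [0.3, -0.2, -0.6]
grip_width: 0.0599
grasp_force: 0.0
```

apply_moves(commands=[[0, 0, 0.1, 0], [0, 0, 0, 0], [0, 0, 0, 0], [0, 0, 0, 0], [0, 0, 0, 0]])

```text
clock: 49.63
eef_pos: [0.3824, -0.3531, 0.03]
tool_rot: [0.249, 0.968, -0.001, 0.001]
ft_force: [0.4, -0.1, 0.0]
grip_width: 0.0597
grasp_force: 0.0
```

apply_moves(commands=[[0, 0, 0, 0], [0, 0, 0, 0], [0, 0, 0, 0], [0, 0, 0, 0], [0, 0, 0, 0]], claw=1)

```text
clock: 50.05
eef_pos: [0.3821, -0.3528, 0.03]
tool_rot: [0.249, 0.968, -0.0, 0.001]
ft_force: [-1.3, 0.2, 5.3]
grip_width: 0.0334
grasp_force: 59.1
```

apply_moves(commands=[[0, 0, 0, 0], [0, 0, -0.5, 0], [0, 0, -0.8, 0], [0, 0, -0.8, 0], [0, 0, -0.9, 0]])

```text
clock: 50.47
eef_pos: [0.3812, -0.3521, 0.0896]
tool_rot: [0.249, 0.968, 0.0, -0.001]
ft_force: [0.2, 0.3, -1.1]
grip_width: 0.0336
grasp_force: 59.7
```

Run:
```python
from h import *
plan((.513,.0571,.09,96))
```

```text
t 50.47 p [ 0.3812 -0.3521  0.0896] yax deg 61.13 w 0.0336 gf 59.7 F [ 0.2  0.3 -1.1]
(0.513, 0.0571, 0.09) total [ 4.11e+00  2.11e+01 -2.00e-02]  n 22 [ 0.187  0.959 -0.001]  turn -0.581 n 5 -0.1162
```

apply_moves(commands=[[0.1644, 0.844, -0.01, 0], [0.1644, 0.844, -0.01, 0], [0.1644, 0.844, -0.01, 0], [0.1644, 0.844, -0.01, 0], [0.1644, 0.844, -0.01, 0]])

```text
clock: 50.88
eef_pos: [0.4082, -0.2699, 0.0906]
tool_rot: [0.249, 0.968, -0.0, 0.0]
ft_force: [0.0, 0.5, -0.7]
grip_width: 0.0328
grasp_force: 59.7
```

apply_moves(commands=[[0.1644, 0.844, -0.01, 0], [0.1644, 0.844, -0.01, 0], [0.1644, 0.844, -0.01, 0], [0.1644, 0.844, -0.01, 0], [0.1644, 0.844, -0.01, 0]])

```text
clock: 51.3
eef_pos: [0.4346, -0.1879, 0.0915]
tool_rot: [0.249, 0.968, -0.0, 0.0]
ft_force: [-0.5, 0.1, -0.9]
grip_width: 0.0332
grasp_force: 59.7
```

apply_moves(commands=[[0.1644, 0.844, -0.01, 0], [0.1644, 0.844, -0.01, 0], [0.1644, 0.844, -0.01, 0], [0.1644, 0.844, -0.01, 0], [0.1644, 0.844, -0.01, 0]])

```text
clock: 51.72
eef_pos: [0.4609, -0.1061, 0.0925]
tool_rot: [0.249, 0.968, -0.0, 0.0]
ft_force: [-0.0, -0.6, -1.6]
grip_width: 0.0334
grasp_force: 59.7
```

apply_moves(commands=[[0.1644, 0.844, -0.01, 0], [0.1644, 0.844, -0.01, 0], [0.1644, 0.844, -0.01, 0], [0.1644, 0.844, -0.01, 0], [0.1644, 0.844, -0.01, 0]])

```text
clock: 52.13
eef_pos: [0.4872, -0.0242, 0.0935]
tool_rot: [0.249, 0.968, 0.0, 0.0]
ft_force: [0.4, -0.1, -0.9]
grip_width: 0.0335
grasp_force: 59.7
```

apply_moves(commands=[[0.1644, 0.844, -0.01, 0], [0.1644, 0.844, -0.01, 0], [0.1644, 0.844, -0.01, 0], [0.1644, 0.844, -0.01, 0], [0.1644, 0.844, -0.01, 0]])

```text
clock: 52.55
eef_pos: [0.5136, 0.0576, 0.0945]
tool_rot: [0.249, 0.968, 0.0, 0.0]
ft_force: [0.7, -0.0, -1.0]
grip_width: 0.033
grasp_force: 59.7
```

apply_moves(commands=[[0, 0, 0, -0.1162], [0, 0, 0, -0.1162], [0, 0, 0, -0.1162], [0, 0, 0, -0.1162], [0, 0, 0, -0.1162]])

```text
clock: 52.97
eef_pos: [0.5134, 0.0569, 0.0944]
tool_rot: [-0.055, 0.998, -0.0, 0.0]
ft_force: [0.0, 0.5, -1.2]
grip_width: 0.0333
grasp_force: 59.8
```

apply_moves(commands=[[0, 0, 0.5, 0], [0, 0, 0.6, 0], [0, 0, 0.5, 0], [0, 0, 0.2, 0], [0, 0, 0, 0]])

```text
clock: 53.38
eef_pos: [0.5121, 0.0566, 0.0563]
tool_rot: [-0.052, 0.999, -0.0, -0.002]
ft_force: [-0.1, 0.5, -1.3]
grip_width: 0.0328
grasp_force: 59.8
```

Run:
```python
from h import *
plan((.513,.0571,.038,96)); snap('wrist','wrist19'); o=bot.get_obs(); plaques('wrist19',o['eef_pos'][2]-.018)
```

```text
t 53.38 p [0.5121 0.0566 0.0563] yax deg 95.92 w 0.0328 gf 59.8 F [-0.1  0.5 -1.3]
(0.513, 0.0571, 0.038) total [-0.05  0.02  0.92]  n 1 [-0.047  0.019  0.917]  turn -0.001 n 1 -0.0014
wrist19 0.03908739956171238 [604.9  -8.4] [13.9 18.9] yaw 178.1
wrist19 0.03908739956171238 [564.7  62.5] [17.6 24.9] yaw 95.7
wrist19 0.03908739956171238 [510.9  56.3] [28.6 56. ] yaw 6.0
wrist19 0.03908739956171238 [513.2 -24.7] [25.3 49.6] yaw 6.1
```

apply_moves(commands=[[-0.02, 0.02, 0.4, 0], [0, 0, 0.35, 0], [0, 0, 0.15, 0], [0, 0, 0.05, 0], [0, 0, 0, 0]])

```text
clock: 53.85
eef_pos: [0.5135, 0.0572, 0.0385]
tool_rot: [-0.052, 0.999, -0.0, -0.0]
ft_force: [0.4, -0.3, -1.4]
grip_width: 0.0335
grasp_force: 59.8
```

apply_moves(commands=[[0, 0, 0.04, 0], [0, 0, 0.02, 0], [0, 0, 0, 0], [0, 0, 0, 0], [0, 0, 0, 0]])

```text
clock: 54.27
eef_pos: [0.5141, 0.0573, 0.0381]
tool_rot: [-0.052, 0.999, 0.0, 0.0]
ft_force: [-1.6, -0.6, 1.6]
grip_width: 0.0333
grasp_force: 60.0
```

apply_moves(commands=[[0, 0, 0, 0], [0, 0, 0, 0], [0, 0, 0, 0], [0, 0, 0, 0], [0, 0, -0.5, 0]], claw=0.4)

```text
clock: 54.68
eef_pos: [0.5122, 0.057, 0.0463]
tool_rot: [-0.052, 0.999, -0.0, -0.002]
ft_force: [0.1, 0.2, -0.1]
grip_width: 0.0513
grasp_force: 0.0
```

apply_moves(commands=[[0, 0, -0.8, 0], [0, 0, -1, 0], [0, 0, -1, 0], [0, 0, -1, 0], [0, 0, -1, 0]])

```text
clock: 55.1
eef_pos: [0.5137, 0.0572, 0.1454]
tool_rot: [-0.052, 0.999, 0.0, 0.0]
ft_force: [1.7, -0.7, 0.3]
grip_width: 0.0514
grasp_force: 0.0
```

apply_moves(commands=[[0, 0, -1, 0], [0, 0, -1, 0], [0, 0, -1, 0], [0, 0, 0, 0], [0, 0, 0, 0]], claw=0)

```text
clock: 55.52
eef_pos: [0.5147, 0.0573, 0.2055]
tool_rot: [-0.052, 0.999, 0.0, 0.002]
ft_force: [-0.3, -0.2, 0.4]
grip_width: 0.0855
grasp_force: 0.0
```

```bash
cat >> h.py <<'E'
def cover(f,roi=None,zt=.046):
    im=cv2.imread(f'pics/{f}.png'); b=cv2.resize(im,None,fx=2,fy=2,interpolation=3); hsv=cv2.cvtColor(b,cv2.COLOR_BGR2HSV)
    m=cv2.inRange(hsv,(4,150,60),(20,255,255)); m=cv2.morphologyEx(m,cv2.MORPH_CLOSE,np.ones((9,9)))
    cs=cv2.findContours(m,0,1)[0]; c=max(cs,key=cv2.contourArea); full=np.zeros_like(m); cv2.drawContours(full,[cv2.convexHull(c)],-1,255,-1)
    full=cv2.erode(full,np.ones((15,15)))
    d=cv2.inRange(hsv,(0,0,0),(180,255,48))&full; d=cv2.morphologyEx(d,2,np.ones((5,5)))
    n,l,s,ce=cv2.connectedComponentsWithStats(d)
    print(f,'orange area',cv2.contourArea(c),'bbox',cv2.boundingRect(c))
    for i in range(1,n):
        if s[i][4]>150:
            k=cv2.findContours((l==i).astype(np.uint8),0,1)[0][0]; M=cv2.minAreaRect(k); P=cv2.boxPoints(M)/2-.25
            w=np.array([atz(f,*p,.082)[:2] for p in P])*1000; e=[w[1]-w[0],w[2]-w[1]]; L=max(e,key=np.linalg.norm)
            print(' dark',s[i][4],np.round(np.array(M[0])/2,1),'size@.082',[round(np.linalg.norm(x),1) for x in e],'c',w.mean(0).round(1),'yaw',round(np.degrees(np.arctan2(L[1],L[0]))%180,1))
E
python3 - <<'E'
from h import *
snap('wrist','wrist20'); plaques('wrist20',.02); snap('scene','scene20'); snap('side','side20')
for f in('scene20','side20','wrist20'): cover(f)
plan((.581,.315,.22,84.6))
E
```

```text
wrist20 0.02 [600.   66.3] [28.  54.4] yaw 6.0
wrist20 0.02 [611.  -25.6] [28.  55.4] yaw 6.0
wrist20 0.02 [523.7 -34.7] [28.1 56.2] yaw 6.1
wrist20 0.02 [512.8  57.1] [27.9 55.8] yaw 6.0
scene20 orange area 13091.5 bbox (544, 252, 172, 134)
side20 orange area 11559.5 bbox (300, 266, 182, 118)
wrist20 orange area 52602.0 bbox (700, 328, 316, 288)
 dark 3594 [442.  267.5] size@.082 [np.float64(74.6), np.float64(56.2)] c [590.8 282. ] yaw 4.2
t 55.67 p [0.513  0.0571 0.2027] yax deg 95.99 w 0.0855 gf 0.0 F [ 0.8 -0.2  0.3]
(0.581, 0.315, 0.22) total [-4.73 12.47 -0.87]  n 13 [-0.364  0.959 -0.067]  turn 0.19 n 2 0.0949
```

Run:
```python
from h import *
for f in('scene3','scene6','scene9','scene20','side4','side6','side20','wrist3'):
    cover(f)
im=cv2.imread('pics/scene20.png'); print(cv2.cvtColor(im,cv2.COLOR_BGR2HSV)[126:175:3,300:345:3,2])
```

```text
scene3 orange area 12365.0 bbox (538, 238, 168, 132)
 dark 256 [308.3 136.7] size@.082 [np.float64(35.9), np.float64(50.2)] c [568.4 302.7] yaw 27.2
scene6 orange area 12372.0 bbox (538, 238, 170, 132)
 dark 188 [319.2 143.8] size@.082 [np.float64(28.4), np.float64(47.8)] c [615.6 291.8] yaw 117.9
scene9 orange area 13095.5 bbox (544, 252, 172, 134)
scene20 orange area 13091.5 bbox (544, 252, 172, 134)
side4 orange area 12677.0 bbox (276, 264, 180, 120)
side6 orange area 10497.5 bbox (314, 264, 142, 122)
side20 orange area 11559.5 bbox (300, 266, 182, 118)
wrist3 orange area 65821.0 bbox (734, 250, 290, 318)
 dark 3348 [463.7 225.6] size@.082 [np.float64(86.6), np.float64(42.2)] c [574.2 300. ] yaw 175.2
[[102  40 177 211 196 204 202 205 204 143 138 140 136 194 193]
 [ 27 166 182 175 194 215 204 204 199 143 140 139 134 195 185]
 [197 172 170 175 175 175 190 199 151 142 143 134 136 185 194]
 [170 170 170 174 175 174 174 176 186 200 146 135 127 173 190]
 [172 171  86 143 173 174 174 173 174 174 186 201 156 190 186]
 [172 173  14  41  58 142 174 173 174 174 174 175 189 211 199]
 [171 172  16  46  18  44  57 143 173 175 174 174 175 175 186]
 [172 161  14 172 160  52  16  47  57 143 174 175 175 175 177]
 [172 172 173 173 173 172 162  53  21  47 171 172 174 175 175]
 [172 172 172 172 172 172 172 172  39  21 171 172 172 172 174]
 [172 173 173 172 172 173 171 172  22  17 172 172 171 172 172]
 [172 173 172 173 172 172 172 172 172 170 171 172 172 171 171]
 [172 172 172 172 173 173 173 172 172 172 173 173 172 171 173]
 [173 173 173 172 174 171 172 173 172 173 171 173 172 172 187]
 [172 172 171 172 172 173 172 173 172 173 172 172 171 186 121]
 [148 178 172 173 172 173 172 172 173 172 171 171 187 119 119]
 [ 99  99 154 177 171 173 173 171 172 172 171 193 116 119 115]]
```

The cover was knocked aside between t≈18 and 25 s. I'll move above it and measure it again.

apply_moves(commands=[[-0.319, 0.748, -0.06, 0], [-0.319, 0.748, -0.06, 0], [-0.319, 0.748, -0.06, 0], [-0.319, 0.748, -0.06, 0], [-0.319, 0.748, -0.06, 0]])

```text
clock: 56.08
eef_pos: [0.5371, 0.1354, 0.2081]
tool_rot: [-0.052, 0.999, -0.0, -0.002]
ft_force: [0.2, -0.5, 0.1]
grip_width: 0.0855
grasp_force: 0.0
```

apply_moves(commands=[[-0.319, 0.748, -0.06, 0], [-0.319, 0.748, -0.06, 0], [-0.319, 0.748, -0.06, 0], [-0.319, 0.748, -0.06, 0], [-0.319, 0.748, -0.06, 0]])

```text
clock: 56.5
eef_pos: [0.561, 0.2131, 0.2139]
tool_rot: [-0.052, 0.999, -0.001, -0.002]
ft_force: [0.3, 0.1, -0.4]
grip_width: 0.0851
grasp_force: 0.0
```

apply_moves(commands=[[-0.319, 0.748, -0.06, 0], [-0.319, 0.748, -0.06, 0], [-0.319, 0.748, -0.06, 0], [-0.319, 0.748, -0.06, 0], [-0.319, 0.748, -0.06, 0]])

```text
clock: 56.92
eef_pos: [0.585, 0.2908, 0.2198]
tool_rot: [-0.052, 0.999, -0.001, -0.002]
ft_force: [1.1, -0.9, 0.5]
grip_width: 0.0853
grasp_force: 0.0
```

apply_moves(commands=[[0, 0, 0, 0.095], [0, 0, 0, 0.095], [0, 0, 0, 0], [0, 0, 0, 0], [0, 0, 0, 0]])

```text
clock: 57.33
eef_pos: [0.5852, 0.2901, 0.2207]
tool_rot: [0.046, 0.999, -0.0, -0.001]
ft_force: [-0.2, 0.4, 0.2]
grip_width: 0.0856
grasp_force: 0.0
```

```bash
sed -i 's/(180,255,48))&full; d=cv2.morphologyEx(d,2,np.ones((5,5)))/(180,255,75))\&full; d=cv2.morphologyEx(d,2,np.ones((3,3)))/' h.py
python3 - <<'E'
from h import *
st(); snap('wrist','wrist21'); cover('wrist21'); cover('wrist1'); cover('scene20'); cover('side20'); print(bot.get_obs()['joint_pos'].round(2))
E
```

```text
t 57.33 p [0.5852 0.2901 0.2207] yax deg 84.7 w 0.0856 gf 0.0 F [-0.2  0.4  0.2]
wrist21 orange area 137360.5 bbox (310, 186, 412, 368)
 dark 4764 [257.2 200.2] size@.082 [np.float64(11.1), np.float64(93.1)] c [604.4 288.5] yaw 175.2
wrist1 orange area 162022.5 bbox (296, 134, 440, 404)
 dark 5936 [259.2 183.2] size@.082 [np.float64(11.7), np.float64(91.4)] c [559.5  14.8] yaw 6.8
 dark 155 [342.2 246.9] size@.082 [np.float64(12.7), np.float64(4.8)] c [610.9  99.6] yaw 162.7
scene20 orange area 13091.5 bbox (544, 252, 172, 134)
 dark 624 [316.2 148.2] size@.082 [np.float64(46.9), np.float64(96.3)] c [617.5 266.6] yaw 175.1
side20 orange area 11559.5 bbox (300, 266, 182, 118)
 dark 186 [205.8 144. ] size@.082 [np.float64(17.7), np.float64(68.0)] c [631.5 256. ] yaw 48.5
 dark 504 [190.3 147.5] size@.082 [np.float64(106.1), np.float64(56.4)] c [585.8 274.9] yaw 18.9
[ 0.46  0.57  0.41  1.42 -0.    0.55]
```

apply_moves(commands=[[-0.5, 0, 0.5, -0.008], [-0.53, 0.01, 0.9, 0], [0, 0, 0.9, 0], [0, 0, 0.9, 0], [0, 0, 0, 0]])

```text
clock: 57.8
eef_pos: [0.6044, 0.2871, 0.1521]
tool_rot: [0.043, 0.999, -0.002, -0.004]
ft_force: [-0.2, -0.9, -0.8]
grip_width: 0.0853
grasp_force: 0.0
```

Run:
```python
from h import *
st(); snap('wrist','wrist22'); cover('wrist22'); plan((.6057,.2884,.079,85.2))
```

```text
t 57.8 p [0.6044 0.2871 0.1521] yax deg 85.08 w 0.0853 gf 0.0 F [-0.2 -0.9 -0.8]
wrist22 orange area 209884.0 bbox (260, 138, 524, 464)
 dark 8576 [260.2 208.2] size@.082 [np.float64(12.1), np.float64(93.3)] c [605.1 289.1] yaw 176.0
 dark 2431 [349.  265.8] size@.082 [np.float64(16.1), np.float64(46.3)] c [657.5 355.2] yaw 4.6
 dark 2107 [166. 266.] size@.082 [np.float64(14.9), np.float64(42.2)] c [645.7 211.2] yaw 174.9
t 57.85 p [0.605  0.2875 0.1544] yax deg 85.08 w 0.0853 gf 0.0 F [-0.6 -0.3 -0.1]
(0.6057, 0.2884, 0.079) total [-0.03  0.05  3.77]  n 4 [-0.008  0.012  0.942]  turn -0.002 n 1 -0.002
```

Consistent: bar centre at (605.1, 289.1). Descend, grip and lift.

apply_moves(commands=[[-0.02, 0.04, 0.9, 0], [0, 0, 0.9, 0], [0, 0, 0.9, 0], [0, 0, 0.7, 0], [0, 0, 0.3, 0]])

```text
clock: 58.27
eef_pos: [0.6063, 0.2891, 0.0825]
tool_rot: [0.043, 0.999, -0.0, -0.001]
ft_force: [-0.3, -0.2, -0.7]
grip_width: 0.085
grasp_force: 0.0
```

apply_moves(commands=[[0, 0, 0.05, 0], [0, 0, 0, 0], [0, 0, 0, 0], [0, 0, 0, 0], [0, 0, 0, 0]], claw=1)

```text
clock: 58.68
eef_pos: [0.6073, 0.2898, 0.0841]
tool_rot: [0.043, 0.999, 0.001, 0.001]
ft_force: [-0.6, -0.6, 0.6]
grip_width: 0.0253
grasp_force: 0.0
```

apply_moves(commands=[[0, 0, 0, 0], [0, 0, 0, 0], [0, 0, 0, 0], [0, 0, 0, 0], [0, 0, 0, 0]])

```text
clock: 59.1
eef_pos: [0.6071, 0.2895, 0.084]
tool_rot: [0.043, 0.999, 0.0, 0.001]
ft_force: [-1.1, -1.3, 5.0]
grip_width: 0.0127
grasp_force: 61.5
```

apply_moves(commands=[[0, 0, -0.3, 0], [0, 0, -0.6, 0], [0, 0, -0.7, 0], [0, 0, -0.7, 0], [0, 0, -0.7, 0]])

```text
clock: 59.52
eef_pos: [0.6057, 0.2893, 0.1423]
tool_rot: [0.043, 0.999, -0.001, -0.001]
ft_force: [0.2, 0.6, -6.2]
grip_width: 0.0128
grasp_force: 59.9
```

apply_moves(commands=[[0, 0, -0.7, 0], [0, 0, -0.7, 0], [0, 0, -0.6, 0], [0, 0, -0.3, 0], [0, 0, 0, 0]])

```text
clock: 59.93
eef_pos: [0.6071, 0.2899, 0.1902]
tool_rot: [0.043, 0.999, 0.001, 0.001]
ft_force: [0.3, 0.6, -5.8]
grip_width: 0.0128
grasp_force: 60.0
```

Run:
```python
from h import *
plan((.5616,.0159,.186,96)); snap('wrist','wrist23'); cover('wrist23');cover('wrist2')
a=cv2.imread('pics/wrist2.png');b=cv2.imread('pics/wrist23.png')
def edge(im):
    h=cv2.cvtColor(im,cv2.COLOR_BGR2HSV); m=cv2.inRange(h,(4,150,60),(20,255,255)); 
    return [int(np.argmax(m[:,u]>0)) for u in(150,200,256,310,360)],[ (int(np.argmax(m[v]>0)),int(511-np.argmax(m[v][::-1]>0))) for v in(80,120,160)], [np.where(cv2.cvtColor(im,6)[100:260,u]<60)[0][:1]+100 for u in (250,256,262)]
print(edge(a));print(edge(b))
```

```text
t 59.93 p [0.6071 0.2899 0.1902] yax deg 85.08 w 0.0128 gf 60.0 F [ 0.3  0.6 -5.8]
(0.5616, 0.0159, 0.186) total [  1.09 -13.84   0.21]  n 14 [ 0.078 -0.989  0.015]  turn -0.182 n 2 -0.091
wrist23 orange area 271990.5 bbox (162, 104, 704, 500)
 dark 37197 [256.  230.4] size@.082 [np.float64(214.3), np.float64(146.1)] c [651.6 285.3] yaw 85.3
wrist2 orange area 287947.5 bbox (116, 92, 756, 516)
 dark 41264 [256.8 229. ] size@.082 [np.float64(218.3), np.float64(152.3)] c [606.2  17.1] yaw 96.0
([52, 47, 46, 47, 51], [(58, 430), (5, 433), (84, 429)], [array([158]), array([158]), array([158])])
([59, 54, 53, 54, 58], [(81, 491), (10, 430), (74, 426)], [array([163]), array([163]), array([163])])
```

Run:
```python
from h import *
for f,rows,tcp,g,yaw in(('wrist2',(158,46),(.5641,.0127,.1865),.0807,95.95),('wrist23',(163,53),(.6071,.2899,.1902),.084,85.08)):
    a=np.radians(yaw-90); u=np.array([np.cos(a),np.sin(a)])
    for r,zz,half in((rows[0],.082,45),(rows[1],.046,104)):
        p=atz(f,256,r,tcp[2]-g+zz); print(f,r,'centre offset from TCP along bar (mm)',round(((p[:2]-np.array(tcp[:2]))@u)*1000+half,1))
im=cv2.imread('pics/wrist23.png');h=cv2.cvtColor(im,cv2.COLOR_BGR2HSV)
for f in('wrist2','wrist23'):
    h=cv2.cvtColor(cv2.imread(f'pics/{f}.png'),cv2.COLOR_BGR2HSV); m=cv2.inRange(h,(4,170,60),(20,255,255)); n,l,s,c=cv2.connectedComponentsWithStats(m); m=l==1+np.argmax(s[1:,4])
    print([(v,int(np.argmax(m[v])),int(511-np.argmax(m[v][::-1]))) for v in range(70,200,20)])
```

```text
wrist2 158 centre offset from TCP along bar (mm) -8.8
wrist2 46 centre offset from TCP along bar (mm) -1.3
wrist23 163 centre offset from TCP along bar (mm) -5.9
wrist23 53 centre offset from TCP along bar (mm) 2.0
[(70, 80, 419), (90, 79, 424), (110, 79, 427), (130, 81, 431), (150, 83, 430), (170, 86, 427), (190, 89, 424)]
[(70, 84, 390), (90, 85, 422), (110, 83, 425), (130, 85, 427), (150, 89, 423), (170, 92, 421), (190, 96, 418)]
```

apply_moves(commands=[[0.057, -0.4, 0, 0], [0.057, -0.7, 0, 0], [0.057, -0.72, 0, 0], [0.057, -0.72, 0, 0], [0.057, -0.72, 0, 0]])

```text
clock: 60.4
eef_pos: [0.594, 0.2235, 0.1869]
tool_rot: [0.043, 0.999, -0.001, -0.002]
ft_force: [0.5, 0.3, -5.8]
grip_width: 0.0126
grasp_force: 59.9
```

apply_moves(commands=[[0.057, -0.72, 0, 0], [0.057, -0.72, 0, 0], [0.057, -0.72, 0, 0], [0.057, -0.72, 0, 0], [0.057, -0.72, 0, 0]])

```text
clock: 60.82
eef_pos: [0.583, 0.1523, 0.1886]
tool_rot: [0.043, 0.999, -0.0, -0.0]
ft_force: [0.4, 0.2, -6.2]
grip_width: 0.0128
grasp_force: 59.9
```

apply_moves(commands=[[0.057, -0.72, 0, 0], [0.057, -0.72, 0, 0], [0.057, -0.72, 0, 0], [0.057, -0.72, 0, 0], [0.057, -0.72, 0, 0]])

```text
clock: 61.23
eef_pos: [0.5713, 0.0811, 0.1888]
tool_rot: [0.043, 0.999, 0.0, 0.0]
ft_force: [0.1, -0.6, -6.1]
grip_width: 0.0126
grasp_force: 59.9
```

apply_moves(commands=[[0.057, -0.72, 0, 0], [0.057, -0.72, 0, 0], [0.057, -0.72, 0, 0], [0.057, -0.68, 0, 0], [0.057, -0.4, 0, 0]])

```text
clock: 61.65
eef_pos: [0.56, 0.0164, 0.1887]
tool_rot: [0.044, 0.999, -0.0, -0.0]
ft_force: [0.6, 0.5, -4.7]
grip_width: 0.0125
grasp_force: 59.9
```

apply_moves(commands=[[0, 0, 0, -0.06], [0, 0, 0, -0.06], [0, 0, 0, -0.062], [0, 0, 0, 0], [0, 0, 0, 0]])

```text
clock: 62.07
eef_pos: [0.5603, 0.0183, 0.1887]
tool_rot: [-0.051, 0.999, 0.0, 0.0]
ft_force: [0.1, 1.1, -6.5]
grip_width: 0.0126
grasp_force: 59.9
```

Run:
```python
from h import *
plan((.5606,.0156,.11,96))
```

```text
t 62.07 p [0.5603 0.0183 0.1887] yax deg 95.9 w 0.0126 gf 59.9 F [ 0.1  1.1 -6.5]
(0.5606, 0.0156, 0.11) total [-0.   -0.14  3.93]  n 4 [-0.    -0.034  0.984]  turn -0.002 n 1 -0.0017
```

apply_moves(commands=[[0, -0.07, 0.6, 0], [0, -0.07, 0.8, 0], [0, 0, 0.8, 0], [0, 0, 0.8, 0], [0, 0, 0.6, 0]])

```text
clock: 62.48
eef_pos: [0.56, 0.0157, 0.1153]
tool_rot: [-0.052, 0.999, 0.0, -0.001]
ft_force: [0.7, -0.5, -6.2]
grip_width: 0.0129
grasp_force: 59.9
```

apply_moves(commands=[[0, 0, 0.3, 0], [0, 0, 0, 0], [0, 0, 0, 0], [0, 0, 0, 0], [0, 0, 0, 0]])

```text
clock: 62.9
eef_pos: [0.5616, 0.0157, 0.1119]
tool_rot: [-0.052, 0.999, -0.0, 0.001]
ft_force: [-0.5, 0.4, -5.6]
grip_width: 0.0123
grasp_force: 59.9
```

Run:
```python
from h import *
plan((.5606,.0156,.084,96))
```

```text
t 62.9 p [0.5616 0.0157 0.1119] yax deg 95.98 w 0.0123 gf 59.9 F [-0.5  0.4 -5.6]
(0.5606, 0.0156, 0.084) total [ 0.05 -0.    1.4 ]  n 2 [ 0.024 -0.001  0.698]  turn -0.0 n 1 -0.0004
```

Lower step by step, watching the force.

apply_moves(commands=[[0.05, 0, 0.25, 0], [0, 0, 0.25, 0], [0, 0, 0.2, 0], [0, 0, 0.1, 0], [0, 0, 0, 0]])

```text
clock: 63.32
eef_pos: [0.5589, 0.0156, 0.0937]
tool_rot: [-0.052, 0.999, 0.0, -0.001]
ft_force: [0.7, -0.6, -6.1]
grip_width: 0.0124
grasp_force: 59.9
```

apply_moves(commands=[[0, 0, 0.15, 0], [0, 0, 0.15, 0], [0, 0, 0.1, 0], [0, 0, 0.05, 0], [0, 0, 0, 0]])

```text
clock: 63.73
eef_pos: [0.5593, 0.0156, 0.0853]
tool_rot: [-0.052, 0.999, 0.0, -0.0]
ft_force: [-0.3, -0.1, -5.9]
grip_width: 0.0129
grasp_force: 60.0
```

apply_moves(commands=[[0, 0, 0.04, 0], [0, 0, 0.03, 0], [0, 0, 0, 0], [0, 0, 0, 0], [0, 0, 0, 0]])

```text
clock: 64.15
eef_pos: [0.5596, 0.0156, 0.0844]
tool_rot: [-0.052, 0.999, -0.0, 0.0]
ft_force: [-1.1, 0.5, -5.9]
grip_width: 0.0127
grasp_force: 60.0
```

apply_moves(commands=[[0, 0, 0.02, 0], [0, 0, 0, 0], [0, 0, 0, 0], [0, 0, 0, 0], [0, 0, 0, 0]])

```text
clock: 64.57
eef_pos: [0.5597, 0.0156, 0.084]
tool_rot: [-0.052, 0.999, -0.0, 0.0]
ft_force: [-0.1, 0.1, -6.3]
grip_width: 0.0126
grasp_force: 60.0
```

apply_moves(commands=[[0, 0, 0.04, 0], [0, 0, 0, 0], [0, 0, 0, 0], [0, 0, 0, 0], [0, 0, 0, 0]])

```text
clock: 64.98
eef_pos: [0.5597, 0.0156, 0.0839]
tool_rot: [-0.052, 0.999, -0.0, 0.0]
ft_force: [-4.0, -0.6, 5.6]
grip_width: 0.0129
grasp_force: 61.3
```

apply_moves(commands=[[0, 0, 0.03, 0], [0, 0, 0, 0], [0, 0, 0, 0], [0, 0, 0, 0], [0, 0, 0, 0]])

```text
clock: 65.4
eef_pos: [0.5597, 0.0156, 0.0839]
tool_rot: [-0.052, 0.999, -0.0, 0.001]
ft_force: [-4.6, 0.0, 9.3]
grip_width: 0.0127
grasp_force: 62.0
```

Seated at bench height (contact at 0.0839, against 0.084 on the mat). Release and go up.

apply_moves(commands=[[0, 0, 0, 0], [0, 0, 0, 0], [0, 0, 0, 0], [0, 0, 0, 0], [0, 0, 0, 0]], claw=0)

```text
clock: 65.82
eef_pos: [0.5598, 0.0156, 0.0823]
tool_rot: [-0.052, 0.999, 0.0, 0.0]
ft_force: [0.7, 0.2, 0.3]
grip_width: 0.0728
grasp_force: 0.0
```

apply_moves(commands=[[0, 0, 0, 0], [0, 0, -0.5, 0], [0, 0, -0.9, 0], [0, 0, -0.9, 0], [0, 0, -0.9, 0]])

```text
clock: 66.23
eef_pos: [0.5595, 0.0156, 0.1477]
tool_rot: [-0.052, 0.999, 0.0, -0.0]
ft_force: [0.2, 0.1, -0.4]
grip_width: 0.0854
grasp_force: 0.0
```

apply_moves(commands=[[0, 0, -0.9, 0], [0, 0, -0.9, 0], [0, 0, -0.8, 0], [0, 0, 0, 0], [0, 0, 0, 0]])

```text
clock: 66.65
eef_pos: [0.5604, 0.0156, 0.1999]
tool_rot: [-0.052, 0.999, -0.0, 0.002]
ft_force: [-0.3, -0.0, 0.1]
grip_width: 0.0853
grasp_force: 0.0
```

```bash
cat >> h.py <<'E'
def red(f):
    h=cv2.cvtColor(cv2.imread(f'pics/{f}.png'),cv2.COLOR_BGR2HSV); m=cv2.inRange(h,(0,170,150),(5,255,255))|cv2.inRange(h,(174,170,150),(180,255,255))
    n,l,s,c=cv2.connectedComponentsWithStats(m)
    for i in range(1,n):
        if s[i][4]>60: print(f,'red',s[i],c[i].round(1),atz(f,*c[i],.055).round(4))
E
python3 - <<'E'
from h import *
st(); snap('wrist','wrist24'); cover('wrist24'); snap('scene','scene24'); snap('side','side24'); cover('scene24'); cover('scene0'); cover('side24');cover('side0')
for f in('scene0','side0','wrist24','scene24'): red(f)
plan((.605,-.28,.16,96))
E
```

```text
t 66.65 p [0.5604 0.0156 0.1999] yax deg 95.99 w 0.0853 gf 0.0 F [-0.3 -0.   0.1]
wrist24 orange area 160897.5 bbox (294, 138, 440, 402)
 dark 5928 [256.8 185.2] size@.082 [np.float64(12.5), np.float64(91.9)] c [558.8  15.4] yaw 6.5
scene24 orange area 16685.5 bbox (422, 332, 186, 154)
 dark 732 [258.6 192. ] size@.082 [np.float64(38.3), np.float64(98.4)] c [571.3   1.9] yaw 4.1
scene0 orange area 16941.0 bbox (422, 330, 184, 156)
 dark 748 [258.6 192.2] size@.082 [np.float64(39.0), np.float64(97.6)] c [571.6   1.2] yaw 5.6
side24 orange area 19420.5 bbox (384, 334, 212, 160)
 dark 808 [245.6 191.1] size@.082 [np.float64(109.1), np.float64(43.7)] c [545.4  -2. ] yaw 6.5
side0 orange area 19422.0 bbox (386, 334, 210, 160)
 dark 800 [245.7 191.2] size@.082 [np.float64(111.0), np.float64(43.8)] c [545.2  -2.6] yaw 8.0
scene0 red [198 266  17  15 197] [205.7 273.2] [ 0.6051 -0.2819  0.055 ]
side0 red [339 233  19  13 199] [348.1 239.2] [ 0.6001 -0.2817  0.055 ]
wrist24 red [  3 174  24  34 604] [ 15.  190.4] [ 0.6024 -0.2781  0.055 ]
scene24 red [197 266  18  15 198] [205.7 273.3] [ 0.6052 -0.282   0.055 ]
t 66.8 p [0.5588 0.0155 0.1973] yax deg 95.99 w 0.0857 gf 0.0 F [ 0.4 -0.1  0.3]
(0.605, -0.28, 0.16) total [ -0.76 -14.94   1.87]  n 15 [-0.05  -0.996  0.124]  turn -0.0 n 1 -0.0002
```

The cover matches its starting pixels in all views. With closed fingers, go over the red plunger.

apply_moves(commands=[[-0.04, -0.993, 0.1, 0], [-0.04, -0.993, 0.1, 0], [-0.04, -0.993, 0.1, 0], [-0.04, -0.993, 0.1, 0], [-0.04, -0.993, 0.1, 0]], claw=1)

```text
clock: 67.22
eef_pos: [0.5732, -0.0834, 0.1869]
tool_rot: [-0.052, 0.999, 0.0, -0.001]
ft_force: [0.3, -0.0, -0.8]
grip_width: 0.0256
grasp_force: 0.0
```

apply_moves(commands=[[-0.04, -0.993, 0.1, 0], [-0.04, -0.993, 0.1, 0], [-0.04, -0.993, 0.1, 0], [-0.04, -0.993, 0.1, 0], [-0.04, -0.993, 0.1, 0]])

```text
clock: 67.63
eef_pos: [0.5875, -0.1818, 0.1767]
tool_rot: [-0.052, 0.999, 0.001, -0.001]
ft_force: [-0.1, 0.5, -0.1]
grip_width: -0.0
grasp_force: 0.0
```

apply_moves(commands=[[-0.04, -0.993, 0.1, 0], [-0.04, -0.993, 0.1, 0], [-0.04, -0.993, 0.1, 0], [-0.04, -0.993, 0.1, 0], [-0.04, -0.993, 0.1, 0]])

```text
clock: 68.05
eef_pos: [0.6019, -0.2801, 0.1666]
tool_rot: [-0.052, 0.999, 0.001, -0.001]
ft_force: [0.8, 0.4, -0.3]
grip_width: 0.0001
grasp_force: 0.0
```

apply_moves(commands=[[0, 0, 0, 0], [0, 0, 0, 0], [0, 0, 0, 0], [0, 0, 0, 0], [0, 0, 0, 0]])

```text
clock: 68.47
eef_pos: [0.6027, -0.2783, 0.1685]
tool_rot: [-0.053, 0.999, 0.0, -0.0]
ft_force: [0.2, -0.8, 0.5]
grip_width: 0.0003
grasp_force: 0.0
```

Run:
```python
from h import *
snap('wrist','wrist25'); red('wrist25'); plan((.6025,-.2795,.08,96))
```

```text
wrist25 red [ 229  168   52   49 1968] [254.5 191.6] [ 0.6027 -0.28    0.055 ]
t 68.52 p [ 0.6027 -0.2784  0.1687] yax deg 96.07 w -0.0001 gf 0.0 F [-0.9  0.2 -0.3]
(0.6025, -0.2795, 0.08) total [ 0.02 -0.05  4.43]  n 5 [ 0.003 -0.011  0.887]  turn 0.001 n 1 0.0011
```

Centred over the head at (602.7, −280). Press down.

apply_moves(commands=[[0, -0.06, 0.9, 0], [0, 0, 0.9, 0], [0, 0, 0.9, 0], [0, 0, 0.9, 0], [0, 0, 0.6, 0]])

```text
clock: 68.93
eef_pos: [0.6021, -0.2795, 0.0829]
tool_rot: [-0.053, 0.999, 0.0, -0.001]
ft_force: [-0.1, 0.2, 0.1]
grip_width: 0.0004
grasp_force: 0.0
```

apply_moves(commands=[[0, 0, 0.2, 0], [0, 0, 0.2, 0], [0, 0, 0.1, 0], [0, 0, 0, 0], [0, 0, 0, 0]])

```text
clock: 69.35
eef_pos: [0.6033, -0.2807, 0.0759]
tool_rot: [-0.052, 0.999, -0.0, 0.001]
ft_force: [-1.1, 1.7, 2.8]
grip_width: -0.0002
grasp_force: 1.7
```

apply_moves(commands=[[0, 0, 0.15, 0], [0, 0, 0.1, 0], [0, 0, 0.05, 0], [0, 0, 0, 0], [0, 0, 0, 0]])

```text
clock: 69.77
eef_pos: [0.6038, -0.281, 0.0694]
tool_rot: [-0.052, 0.999, -0.001, 0.001]
ft_force: [0.3, 0.6, 5.3]
grip_width: -0.0
grasp_force: 2.8
```

apply_moves(commands=[[0, 0, 0.15, 0], [0, 0, 0.1, 0], [0, 0, 0.05, 0], [0, 0, 0, 0], [0, 0, 0, 0]])

```text
clock: 70.18
eef_pos: [0.6038, -0.281, 0.0638]
tool_rot: [-0.052, 0.999, -0.001, 0.001]
ft_force: [-1.6, 2.0, 8.1]
grip_width: -0.0004
grasp_force: 3.8
```

apply_moves(commands=[[0, 0, 0.05, 0], [0, 0, 0.03, 0], [0, 0, 0, 0], [0, 0, 0, 0], [0, 0, 0, 0]])

```text
clock: 70.6
eef_pos: [0.6038, -0.281, 0.0631]
tool_rot: [-0.052, 0.999, -0.001, 0.001]
ft_force: [-2.7, 1.3, 11.1]
grip_width: -0.0001
grasp_force: 5.4
```

One more small push to be sure of the stop, then let go and move up.

apply_moves(commands=[[0, 0, 0.05, 0], [0, 0, 0.04, 0], [0, 0, 0, 0], [0, 0, 0, 0], [0, 0, 0, 0]])

```text
clock: 71.02
eef_pos: [0.6039, -0.2811, 0.063]
tool_rot: [-0.052, 0.999, -0.001, 0.002]
ft_force: [-4.8, 3.6, 17.5]
grip_width: -0.0
grasp_force: 8.9
```

apply_moves(commands=[[0, 0, -0.3, 0], [0, 0, -0.5, 0], [0, 0, -0.8, 0], [0, 0, -0.9, 0], [0, 0, -0.9, 0]])

```text
clock: 71.43
eef_pos: [0.6024, -0.2808, 0.1269]
tool_rot: [-0.052, 0.999, 0.0, -0.001]
ft_force: [0.4, 0.4, 0.4]
grip_width: -0.0
grasp_force: 0.0
```

apply_moves(commands=[[0, 0, -0.9, 0], [0, 0, -0.9, 0], [0, 0, -0.9, 0], [0, 0, 0, 0], [0, 0, 0, 0]])

```text
clock: 71.85
eef_pos: [0.6035, -0.2812, 0.1817]
tool_rot: [-0.052, 0.999, -0.001, 0.001]
ft_force: [0.4, 0.9, -0.3]
grip_width: 0.0003
grasp_force: 0.0
```

Run:
```python
from h import *
st(); 
for n in('scene','side','wrist'): snap(n,n+'26')
for f in('scene26','scene24','scene0','side26','side24'): cover(f); red(f)
red('wrist26'); plaques('scene26',.02,23)
```

```text
t 71.85 p [ 0.6035 -0.2812  0.1817] yax deg 95.98 w 0.0003 gf 0.0 F [ 0.4  0.9 -0.3]
scene26 orange area 16779.0 bbox (422, 330, 186, 156)
 dark 724 [258.6 192. ] size@.082 [np.float64(38.3), np.float64(98.4)] c [571.3   1.9] yaw 4.1
scene26 red [197 266  18  15 199] [205.7 273.3] [ 0.6052 -0.2821  0.055 ]
scene24 orange area 16685.5 bbox (422, 332, 186, 154)
 dark 732 [258.6 192. ] size@.082 [np.float64(38.3), np.float64(98.4)] c [571.3   1.9] yaw 4.1
scene24 red [197 266  18  15 198] [205.7 273.3] [ 0.6052 -0.282   0.055 ]
scene0 orange area 16941.0 bbox (422, 330, 184, 156)
 dark 748 [258.6 192.2] size@.082 [np.float64(39.0), np.float64(97.6)] c [571.6   1.2] yaw 5.6
scene0 red [198 266  17  15 197] [205.7 273.2] [ 0.6051 -0.2819  0.055 ]
side26 orange area 19437.0 bbox (384, 334, 212, 160)
 dark 824 [245.5 191. ] size@.082 [np.float64(109.2), np.float64(44.4)] c [545.5  -1.7] yaw 6.5
side26 red [339 233  19  13 194] [348.2 239.1] [ 0.6005 -0.2817  0.055 ]
side24 orange area 19420.5 bbox (384, 334, 212, 160)
 dark 808 [245.6 191.1] size@.082 [np.float64(109.1), np.float64(43.7)] c [545.4  -2. ] yaw 6.5
side24 red [339 233  20  13 199] [348.2 239.2] [ 0.6002 -0.2818  0.055 ]
wrist26 red [ 233  166   49   47 1810] [256.9 188.6] [ 0.6027 -0.28    0.055 ]
```

```bash
python3 -c "
from workcell import bot
print(bot.job_done())"
```

```text
the job is handed in; nothing more can be done
None
```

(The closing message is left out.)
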